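# Walk the plate shaker back into its retaining frame and latch it

### The job

The heavy plate shaker has crept out of the retaining frame on the bench: walk it back in by pushing its two near corners in turn, one and then the other, never pressing on anything with 25 N or more (a straight shove home takes more than that), until it sits squarely and fully home on both sprung buffers. Then swing the latch arm fully shut across its near side. Keep the bottle standing on the shaker's platform and leave the tube rack, the amber bottle and the beaker where they are.

Things in the scene. Friction and masses are not known exactly. Their poses are not given: they have to be found in the camera images.
- shaker: Shaker: off-white case 150 mm deep (own x), 260 wide (own y), walls 8 to 70 mm above the bench, on 4 rubber feet at x = +-50, y = +-52 mm; on top a platform 132 x 236 mm, 86 mm up. About 3.7 kg in all. Origin: centre of the underside. Own +x points into the frame, away from the robot; the near wall, with the blue panel, is at x = -75. Sliding it straight takes 19 to 24 N, 8 more on the buffers.
- push_left (a point): Place to push on the shaker's near wall at its left (own +y) corner: 15 mm inside the side wall, 45 mm above the bench. A push here along own +x takes about 0.6 of the straight force, rising by about 4 N on the buffers, and turns the shaker clockwise from above about a point some 100 mm right of its centre, so that the right corner hardly moves.
- push_right (a point): The same on the near wall at the right (own -y) corner, 230 mm from the left one; a push here turns the shaker anticlockwise and leaves the left corner nearly where it is. Bare flat wall from 30 to 65 mm above the bench at both places.
- frame: Aluminium retaining frame fixed to the bench, open towards the robot. Origin: the bench point where the shaker's origin is when fully home, with parallel axes; the shaker slides in along frame +x. Side rails 24 mm high: inner faces at y = +-132.5 mm from x = 90 to 45 mm, then flaring to +-160 mm at x = -85 mm. The latch arm clears the near wall only with the shaker within about 2 mm of home.
- buffers (a point): Midpoint between the faces of the two sprung rubber buffers (22 mm discs, 27 mm up, 90 mm either side) on the frame's 40 mm high back rail, 71 mm from the frame's origin in frame x. They first touch the shaker's far wall 4 mm before it is home, yield 1 N per mm each and bottom hard 3 mm past home.
- latch_arm (a joint): Angle of the latch arm, a steel bar 110 mm long, 10 thick, 14 to 32 mm above the bench, turning level on the right-hand (frame -y) rail's near end. 0: fully open, pointing to the robot and 16 degrees outwards; grows clockwise from above; 1.85 rad (its stop): fully shut, along frame +y across the shaker's near wall. Slight friction (1 N at the knob); stays where it is left.
- latch_knob (a point): Centre of the latch arm's red upright knob, a post 16 mm in diameter from 32 to 62 mm above the bench, 100 mm along the arm from the pivot and 11 mm off its centre line, on the side turned away from the shaker when shut (outwards when open). A finger pushes it from that side, round the pivot.
- latch_pivot (a point): Point on the latch arm's vertical turning axis, 47 mm above the bench, at frame x = -82.5, y = -172 mm.
- bottle: Empty translucent whitish bottle with a blue cap, 60 mm in diameter and 105 mm tall, standing loose on the shaker's platform. Origin: centre of its underside.
- tube_rack: White tube rack with coloured caps, 110 x 56 x 94 mm, standing loose to the left of the frame. Origin: centre of its underside.
- amber_bottle: Amber reagent bottle, 64 mm in diameter and 130 mm tall, standing loose to the right of the frame. Origin: centre of its underside.
- beaker: White beaker, 68 mm in diameter and 85 mm tall, standing loose beyond the frame's back rail. Origin: centre of its underside.
Things that resemble listed ones, but are neither listed nor needed, are in the scene too. What is shaped like the bottle but black or purple is not meant.

How it is judged:
On the way, in this order (a step that is already met when the one before it is completed fails the run):
1. the shaker is squarely home on both buffers, with the latch still open (x of shaker in the frame of frame between -0.003 and 0.005 m and y of shaker in the frame of frame between -0.005 and 0.005 m and angle between the x axis of shaker and the x axis of frame, either way round below 0.02 rad and value of joint latch_arm below 1.2 rad), for 0.2 s.
2. the latch arm is swung shut (value of joint latch_arm above 1.75 rad), for 0.2 s.
At the end, for the whole second after the job is handed in: The shaker stands home in the frame: its origin within 3 mm short and 5 mm beyond the frame's origin along the frame's x and within 5 mm in y, its axis within 0.02 rad of the frame's, at rest; the latch arm is past 1.75 rad (shut); the bottle stands upright on the platform (x of shaker in the frame of frame between -0.003 and 0.005 m and y of shaker in the frame of frame between -0.005 and 0.005 m and angle between the x axis of shaker and the x axis of frame, either way round below 0.02 rad and value of joint latch_arm above 1.75 rad and linear speed of shaker below 0.01 m/s and angle between bottle's own z axis and vertical below 0.1 rad and height (world z) of bottle above 0.08 m); the robot touches nothing.
It fails at once if the robot presses on the shaker, the frame or its latch with 25 N or more (contact force between any of the arm, the fingers and shaker above 25 N or contact force between any of the arm, the fingers and frame above 25 N).
It fails at once if the shaker is tipped or lifted (angle between shaker's own z axis and vertical above 0.08 rad or height (world z) of shaker above 0.012 m).
It fails at once if the bottle on the platform topples or leaves it (angle between bottle's own z axis and vertical above 0.35 rad or height (world z) of bottle below 0.075 m).
It fails at once if the tube rack, amber bottle or beaker is shifted by more than 15 mm or tipped (distance of any of tube_rack, amber_bottle, beaker from where it was at the start of the episode above 0.015 m or angle between any of tube_rack, amber_bottle, beaker's own z axis and vertical above 0.2 rad).
It also fails if it takes over 72 s, if anything falls off the work surface, if the arm or the gripper's body presses on something with over 40 N, if the wrist force passes 120 N, or if a joint passes its speed limit or range.

### The arm

A 7-joint arm with a two-finger parallel gripper is mounted at the origin on the work surface. World frame = base frame: x ahead of the robot, y to its left, z up, the work surface at z = 0. Lengths are in m, angles in rad, forces in N, time in s.
With the tool pointing down it reaches from about 0.4 to 0.85 m from the base axis. Payload 4.5 kg.
Tool frame: the origin (TCP) lies on the centre line of the jaws, within the pads' length; the fingertips stand ahead of it and the grasp point (between the pads) lies 6 mm ahead of it (manip.tip_reach is the x of the fingertips in the tool frame, in m); x points along the fingers, y is the direction in which the jaws open and shut, and the axes are right-handed (so a half turn about x gives the same grasp; the last joint's range is limited). The gripper opens to 85 mm and grips with 20 to 120 N. Pads are 22 mm wide; open, the fingers measure 114 mm over their backs; the gripper's body (76 mm by 85 mm) begins 54 mm behind the grasp point. The pads swing forward as they close: fully open they stand 13 mm farther back than shut.
Start: joints at [0.034, 0.689, -0.195, 1.565, 0.157, 0.902, -0.215], TCP at [0.625, 0, 0.256] pointing down, gripper open.
Joint ranges: [-3.01, 3.01], [-0.46, 2.08], [-1.47, 1.51], [0.13, 2.56], [-1, 4.14], [0.04, 2.09], [-2.66, 2.66]. Speed limits (rad/s): [2.57, 2.57, 3.14, 3.14, 3.14, 3.14, 3.14].

### API

Orientations are given as [roll, pitch, yaw] about the fixed x, y, z axes, in that order (R = Rz(yaw) Ry(pitch) Rx(roll)).
In Python, from workcell import telemetry, vision, manip gives the robot as it stands.
- The arm moves only by the tool servo_tool, never from a script. Its argument "moves" is a list of rows, each an object of numbers: "dx", "dy", "dz": the shift along the tool's x, y, z in cm; "wx", "wy", "wz": the turn, a rotation vector about the tool's x, y, z in degrees. In form: [{"dx": .., "dy": .., "dz": .., "wx": .., "wy": .., "wz": ..}, ...]. A call has exactly 8 rows; each row shifts and turns the commanded pose from where the row before left it, along the tool's axes as they then stand; what a row does not reach is not made up. A row lasts 1/10 s, in which the tool goes at most 50 mm and 8.59 degrees, less where a joint would pass 70% of its speed; a pose out of reach is approached as far as the arm can. A call is refused whole if a number of a shift passes 5 or a number of a turn 8.59, either way. A call with a gripper value outside its range is refused whole. "jaw" is the finger opening in cm, from 0 to 8.54, set as the call begins (left out, the last holds). The fingers move at their own pace and stop on an object; "grip_force" is the grip in N (left out, the last holds). Time passes only in rows, so rows that do not move let the fingers close, or fill a call up. It gives the time, the measured TCP pose, the force and the opening at its end, in the units of the state.
- telemetry.get_state(): the state, without advancing time (a new reading comes with each control period).
- vision.get_image(name): name is "scene" or "side" or "wrist"; returns the picture (420x560x3 uint8, red, green, blue); there is no depth.
- vision.calibration(name): a dict with "fx", "fy", "cx", "cy" (pixels), "origin" and "orientation" of the camera in the world. Camera axes: x right, y up, looking along -z (the intrinsics and any distortion apply to the point x, -y, -z); pixel columns grow to the right and rows downward; lengths in m; the calibration is good to about 2 mm. A picture is of the moment at which its call begins: read the wrist's pose just before it. calibration takes no time and is no camera call; for the wrist camera it gives the pose at the moment of the call.
- manip.hand_in(): hands the job in, once; it reports no verdict.
The state is a dict: "time": time; "joint_positions": joint angles; "joint_vel": joint speeds; "joint_torque": joint torques, N m; "tool_pos": TCP position; "eef_rot": TCP orientation; "ft_force": force on the tool from outside, world axes, zero at the start; "wrist_torque": the same for the moment, N m; "finger_gap": finger opening in m.
Only numpy, scipy, OpenCV 4.12 (cv2) and the standard library are available. Lean on these libraries where they do the work, as an engineer would, in place of code of your own. Each camera call takes 0.05 s, during which the arm holds its last target. There are 200 camera calls.

## Working session

There is one attempt and no reset: what is moved stays moved. The work goes in short steps, Python scripts to look and compute and a tool call to move; the robot and the scene stay as the last step left them, time stands still between calls to the robot, and variables do not carry over. Pictures are saved under pics/ and viewed, about 8 in all and at most 12, crops included, and the job is handed in when it is done.

Besides the shell and the picture viewer there is one more tool, called as a command line: name --argument value ..., lists and objects as JSON in quotes. servo_tool: Moves the arm, as the interface text tells. Its arguments: {"type":"object","properties":{"moves":{"type":"array"},"jaw":{"type":"number"},"grip_force":{"type":"number"}},"required":["moves"]}

```bash
mkdir -p pics; ls; cat > h.py <<'E'
import numpy as np, cv2
from workcell import telemetry, vision, manip
from scipy.spatial.transform import Rotation as R
def rot(o):
    o=np.array(o,float)
    if o.shape==(3,3): return o
    return R.from_euler('xyz',o).as_matrix() if o.size==3 else R.from_quat(o).as_matrix()
def ray(c,u,v):
    d=np.array([(u-c['cx'])/c['fx'],-(v-c['cy'])/c['fy'],-1.0]); return np.array(c['origin']),rot(c['orientation'])@d
def onz(c,u,v,z):
    o,d=ray(c,u,v); return o+d*(z-o[2])/d[2]
def proj(c,p):
    q=rot(c['orientation']).T@(np.array(p)-np.array(c['origin'])); return c['cx']-c['fx']*q[0]/q[2], c['cy']+c['fy']*q[1]/q[2]
def grab(n,f):
    im=vision.get_image(n); cv2.imwrite('pics/'+f,im[:,:,::-1]); return im
E
python3 - <<'E'
from h import *
for n in ('scene','side','wrist'):
    print(n,vision.calibration(n)); grab(n,n+'0.png')
s=telemetry.get_state(); print(s); print(manip.tip_reach)
E
```

```text
pics
scene {'fx': 542.5011925376731, 'fy': 542.5011925376731, 'cx': 280.612647354647, 'cy': 205.21849095033178, 'origin': array([1.27682285, 0.04900517, 0.98199589]), 'orientation': array([0.6446519 , 0.01852274, 1.55435538])}
side {'fx': 526.7379837678889, 'fy': 526.7379837678889, 'cx': 277.66451189103395, 'cy': 211.73759563002167, 'origin': array([0.43885749, 0.8667874 , 0.60324542]), 'orientation': array([ 1.0393562 ,  0.01157743, -2.96404238])}
wrist {'fx': 317.29625233829523, 'fy': 317.29625233829523, 'cx': 283.46080540467426, 'cy': 212.1488495042509, 'origin': array([0.62363313, 0.06842648, 0.3730295 ]), 'orientation': array([-0.27855786,  0.00068529,  0.00085795])}
{'time': 0.15, 'joint_positions': array([ 0.03380289,  0.68979411, -0.19450561,  1.56611735,  0.15728892,
        0.90247936, -0.21509232]), 'joint_vel': array([-0.00156885, -0.0011061 , -0.00075813, -0.00384898,  0.00203473,
        0.00050729, -0.00040298]), 'joint_torque': array([-6.29315091e-04, -5.39936972e+01, -1.26815826e+00, -1.58719003e+01,
        9.24438267e-03,  6.49630194e-03,  1.79077297e-06]), 'tool_pos': array([ 6.24538672e-01, -4.43096471e-05,  2.55662687e-01]), 'eef_rot': array([-1.4950861 ,  1.56938489, -3.06583447]), 'ft_force': array([-0.29549044,  0.38401001, -1.17714809]), 'wrist_torque': array([ 0.03847266, -0.03942256,  0.01658144]), 'finger_gap': 0.08519099489002345}
0.025
```

View pics/scene0.png

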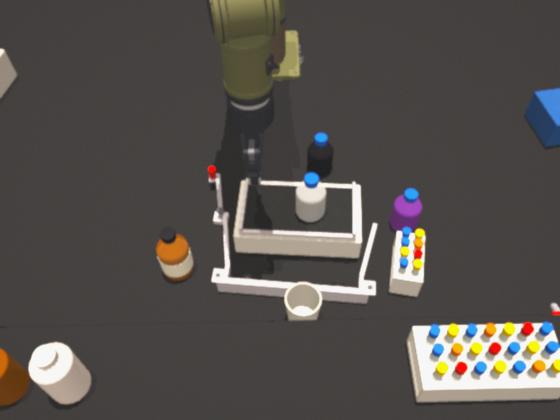

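View pics/side0.png

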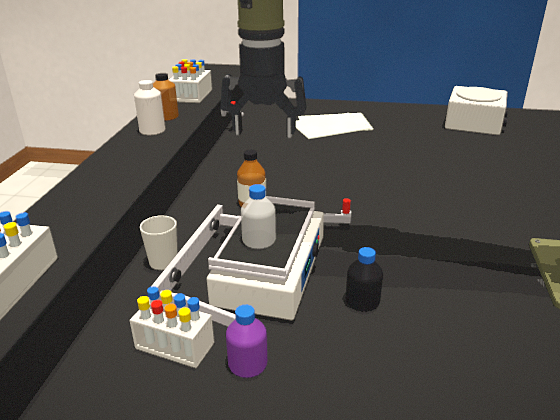

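View pics/wrist0.png

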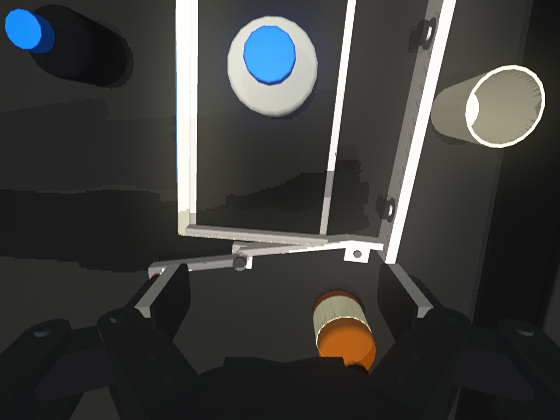

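The scene view shows the shaker (235–363, 180–255) with the bottle at (311, 200). The frame back rail runs (215, 280)–(375, 293), and the latch goes from its pivot at (221, 216) to the red knob at (212, 172). A black decoy bottle stands near the left corner at (320, 155).

```bash
python3 - <<'E'
import cv2
a=cv2.imread('pics/scene0.png')[155:310,195:395]
cv2.imwrite('pics/c1.png',cv2.resize(cv2.convertScaleAbs(a,alpha=1.0),None,fx=3.8,fy=3.8,interpolation=cv2.INTER_CUBIC))
E
```

```text
(no output)
```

View pics/c1.png

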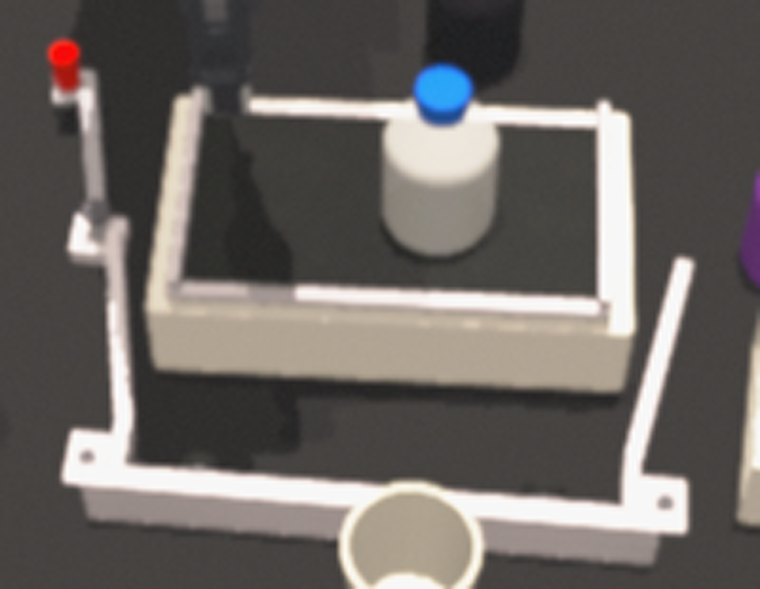

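The crop shows the case-top corners at (178, 95), (628, 113), (633, 330) and (148, 308). The back-rail bolts are at (87, 457) and (665, 502), the knob top at (65, 46) and the pivot at about (97, 212).

```bash
python3 - <<'E'
from h import *
c=vision.calibration('scene')
P=lambda u,v,z: onz(c,195+u/3.8,155+v/3.8,z)
pts={'sNR':(178,95,.07),'sNL':(628,113,.07),'sFL':(633,330,.07),'sFR':(148,308,.07),
'sFLb':(622,390,.008),'sFRb':(157,368,.008),
'knob':(65,46,.062),'piv':(97,212,.047),'boltR':(87,457,.04),'boltL':(665,502,.04),'railLend':(684,262,.024),'railRfrontinner':(130,465,.04),'railLfront':(625,500,.04),
'railRcornerbk':(63,482,.04),'railLcornerbk':(686,530,.04),'bottlecap':(443,85,.191)}
q={k:P(*v) for k,v in pts.items()}
for k,v in q.items(): print(k,v.round(4))
d=lambda a,b: np.linalg.norm(q[a]-q[b]).round(4)
print(d('sNR','sNL'),d('sFL','sFR'),d('sNR','sFR'),d('sNL','sFL'))
an=lambda a,b: np.arctan2(-(q[b]-q[a])[0],(q[b]-q[a])[1])
print('yaw shaker',an('sNR','sNL'),an('sFR','sFL'),'frame',an('boltR','boltL'),an('railRcornerbk','railLcornerbk'),'knobpiv',d('knob','piv'))
E
```

```text
sNR [ 0.5194 -0.0401  0.07  ]
sNL [0.5408 0.2161 0.07  ]
sFL [0.6872 0.2034 0.07  ]
sFR [ 0.666  -0.0522  0.07  ]
sFLb [0.6861 0.2037 0.008 ]
sFRb [ 0.6647 -0.0526  0.008 ]
knob [ 0.473  -0.1088  0.062 ]
piv [ 0.5846 -0.0859  0.047 ]
boltR [ 0.7385 -0.0842  0.04  ]
boltL [0.7728 0.2137 0.04  ]
railLend [0.6127 0.2447 0.024 ]
railRfrontinner [ 0.7439 -0.0615  0.04  ]
railLfront [0.7711 0.1934 0.04  ]
railRcornerbk [ 0.753  -0.0958  0.04  ]
railLcornerbk [0.789  0.2225 0.04  ]
bottlecap [0.6177 0.1039 0.191 ]
0.2571 0.2565 0.147 0.1469
yaw shaker -0.08330472902774616 -0.08284632743846913 frame -0.1146462233913467 -0.11268197579355352 knobpiv 0.1149
```

```bash
python3 - <<'E'
from h import *
c=vision.calibration('wrist'); s=telemetry.get_state()
for n,u,v,z in [('bufL',428,32,.027),('bufR',390,209,.027),('buf Lface',419,33,.027),('bufRface',383,209,.027),('pivot',240,263,.04),('boltR',357,254,.04),('sNR',180,233,.07),('knob',153,272,.04)]: print(n,onz(c,u,v,z).round(4))
print(rot(s['eef_rot']).round(3))
c2=vision.calibration('side')
for n,u,v,z in [('black base',365,303,0),('black cap',367,254,.105),('sNL',292,310,.008),('piv',320,217,.03),('knob',347,201,.062),('bufL',177,273,.027),('purplecap',245,315,.105)]: print(n,onz(c2,u,v,z).round(4))
E
```

```text
bufL [0.7645 0.1525 0.027 ]
bufR [ 0.7442 -0.0267  0.027 ]
buf Lface [0.7559 0.1516 0.027 ]
bufRface [ 0.7362 -0.0267  0.027 ]
pivot [ 0.5739 -0.0874  0.04  ]
boltR [ 0.7071 -0.0761  0.04  ]
sNR [ 0.5189 -0.0403  0.07  ]
knob [ 0.4731 -0.0988  0.04  ]
[[-0.001  1.     0.   ]
 [-0.     0.    -1.   ]
 [-1.    -0.001  0.   ]]
black base [0.4215 0.1425 0.    ]
black cap [0.4257 0.1449 0.105 ]
sNL [0.5426 0.1904 0.008 ]
piv [ 0.5256 -0.0844  0.03  ]
knob [ 0.4721 -0.1049  0.062 ]
bufL [0.7598 0.1469 0.027 ]
purplecap [0.589  0.3218 0.105 ]
```

```bash
python3 - <<'E'
import cv2
a=cv2.imread('pics/wrist0.png')[0:290,140:460]
cv2.imwrite('pics/c2.png',cv2.resize(cv2.convertScaleAbs(a,alpha=1.3,beta=15),(640,580),interpolation=cv2.INTER_CUBIC))
E
```

```text
(no output)
```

View pics/c2.png

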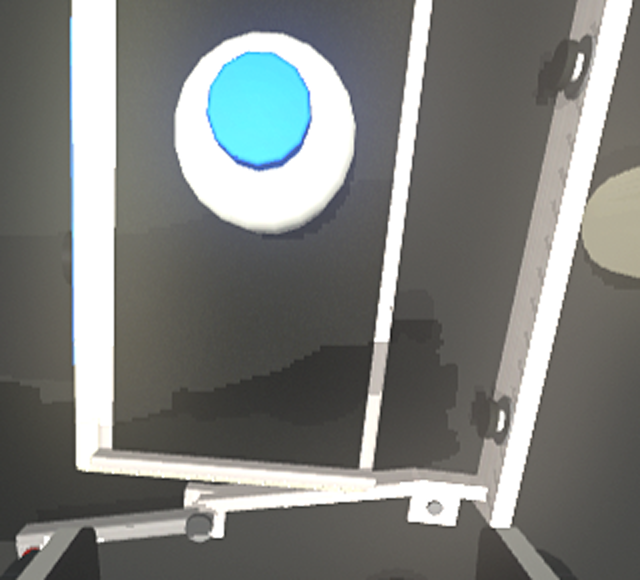

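The buffer faces are at about (423, 32) and (385, 209) in wrist0, 179 mm apart against 180 nominal. That puts the frame at about (0.677, 0.0725) with yaw -0.112, and the shaker about 74 mm out.

servo_tool --moves '[{"wx": -8.35},{"wx": -8.35},{"wx": -8.35},{"wx": -8.35},{"wx": -8.35},{"wx": -8.35},{"wx": -8.35},{"wx": -8.35}]' --jaw 0

```text
invalid input
```

servo_tool --moves '[{"wx": -8.35},{"wx": -8.35},{"dz": -2.33,"dy": 3.19},{"dz": -2.33,"dy": 3.19},{"dz": -2.33,"dy": 3.19},{"dz": -2.33,"dy": 3.19},{"dz": -2.33,"dy": 3.19},{"dz": -2.33,"dy": 3.19}]'

```text
invalid input
```

servo_tool --moves '[{},{"dx": 3},{"dx": 4},{"dx": 4},{"dx": 4},{"dx": 2.5},{"dx": 1.1},{}]'

```text
invalid input
```

```bash
python3 - <<'E'
from h import *
s=telemetry.get_state(); print(s['time'],s['tool_pos'],s['eef_rot'],s['ft_force'],s['finger_gap'],manip.tip_reach); print(rot(s['eef_rot']).round(3))
grab('wrist','w1.png');grab('side','s1.png'); print(vision.calibration('wrist'))
a=cv2.imread('pics/w1.png');b=cv2.imread('pics/s1.png'); cv2.imwrite('pics/m1.png',cv2.resize(np.hstack([a,b]),(800,300),interpolation=cv2.INTER_AREA))
E
```

```text
0.15 [ 6.24538672e-01 -4.43096471e-05  2.55662687e-01] [-1.4950861   1.56938489 -3.06583447] [-0.29549044  0.38401001 -1.17714809] 0.08519099489002345 0.025
[[-0.001  1.     0.   ]
 [-0.     0.    -1.   ]
 [-1.    -0.001  0.   ]]
{'fx': 317.29625233829523, 'fy': 317.29625233829523, 'cx': 283.46080540467426, 'cy': 212.1488495042509, 'origin': array([0.62382278, 0.06845295, 0.3733946 ]), 'orientation': array([-2.78487611e-01, -1.69617513e-04,  8.30995323e-04])}
```

View pics/m1.png

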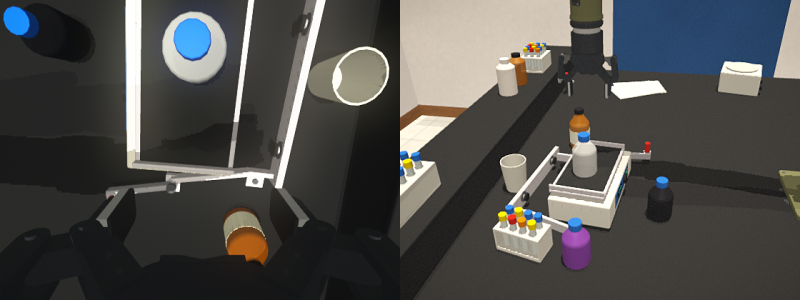

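The moves were refused and the picture shows nothing has changed, so I'll write every row with all six fields.

servo_tool --moves '[{"dx": 0,"dy": 0,"dz": 0,"wx": -8.35,"wy": 0,"wz": 0},{"dx": 0,"dy": 0,"dz": 0,"wx": -8.35,"wy": 0,"wz": 0},{"dx": 0,"dy": 0,"dz": 0,"wx": -8.35,"wy": 0,"wz": 0},{"dx": 0,"dy": 0,"dz": 0,"wx": -8.35,"wy": 0,"wz": 0},{"dx": 0,"dy": 0,"dz": 0,"wx": -8.35,"wy": 0,"wz": 0},{"dx": 0,"dy": 0,"dz": 0,"wx": -8.35,"wy": 0,"wz": 0},{"dx": 0,"dy": 0,"dz": 0,"wx": -8.35,"wy": 0,"wz": 0},{"dx": 0,"dy": 0,"dz": 0,"wx": -8.35,"wy": 0,"wz": 0}]' --jaw 0

```text
time: 1.05
tool_pos: [0.6249, -0.0002, 0.2562]
eef_rot: [-1.98, 1.57, -2.379]
ft_force: [-0.2, -0.0, 0.8]
finger_gap: -0.0001
```

servo_tool --moves '[{"dx": 0,"dy": 0,"dz": 0,"wx": -8.35,"wy": 0,"wz": 0},{"dx": 0,"dy": 0,"dz": 0,"wx": -8.35,"wy": 0,"wz": 0},{"dx": 0,"dy": 3.2,"dz": -2.33,"wx": 0,"wy": 0,"wz": 0},{"dx": 0,"dy": 3.2,"dz": -2.33,"wx": 0,"wy": 0,"wz": 0},{"dx": 0,"dy": 3.2,"dz": -2.33,"wx": 0,"wy": 0,"wz": 0},{"dx": 0,"dy": 3.2,"dz": -2.33,"wx": 0,"wy": 0,"wz": 0},{"dx": 0,"dy": 3.2,"dz": -2.33,"wx": 0,"wy": 0,"wz": 0},{"dx": 0,"dy": 3.2,"dz": -2.33,"wx": 0,"wy": 0,"wz": 0}]'

```text
time: 1.85
tool_pos: [0.507, 0.2077, 0.2563]
eef_rot: [-0.376, 1.571, -0.49]
ft_force: [0.4, 0.0, -0.3]
finger_gap: 0.0003
```

servo_tool --moves '[{"dx": 0,"dy": 0,"dz": 0,"wx": 0,"wy": 0,"wz": 0},{"dx": 3,"dy": 0,"dz": 0,"wx": 0,"wy": 0,"wz": 0},{"dx": 4,"dy": 0,"dz": 0,"wx": 0,"wy": 0,"wz": 0},{"dx": 4,"dy": 0,"dz": 0,"wx": 0,"wy": 0,"wz": 0},{"dx": 4,"dy": 0,"dz": 0,"wx": 0,"wy": 0,"wz": 0},{"dx": 2.5,"dy": 0,"dz": 0,"wx": 0,"wy": 0,"wz": 0},{"dx": 1.1,"dy": 0,"dz": 0,"wx": 0,"wy": 0,"wz": 0},{"dx": 0,"dy": 0,"dz": 0,"wx": 0,"wy": 0,"wz": 0}]'

```text
time: 2.65
tool_pos: [0.5075, 0.2061, 0.0693]
eef_rot: [-2.369, 1.569, -2.483]
ft_force: [0.2, 0.0, -0.1]
finger_gap: 0.0004
```

```bash
python3 - <<'E'
from h import *
s=telemetry.get_state(); print(s['time'],s['tool_pos'],s['ft_force'],s['finger_gap'],manip.tip_reach); print(rot(s['eef_rot']).round(3))
grab('wrist','w1.png');grab('side','s1.png'); print(vision.calibration('wrist'))
a=cv2.imread('pics/w1.png');b=cv2.imread('pics/s1.png'); cv2.imwrite('pics/m2.png',cv2.resize(np.hstack([a,b]),(800,300),interpolation=cv2.INTER_AREA))
E
```

```text
2.65 [0.50745852 0.20614843 0.06926758] [ 0.17630154  0.0167171  -0.14431302] 0.00035815831198247227 0.025
[[-0.002  0.113  0.994]
 [-0.001  0.994 -0.113]
 [-1.    -0.002 -0.002]]
{'fx': 317.29625233829523, 'fy': 317.29625233829523, 'cx': 283.46080540467426, 'cy': 212.1488495042509, 'origin': array([0.43834326, 0.21368106, 0.18862043]), 'orientation': array([-2.80201781e-01, -3.59230666e-04,  1.45794913e+00])}
```

View pics/m2.png

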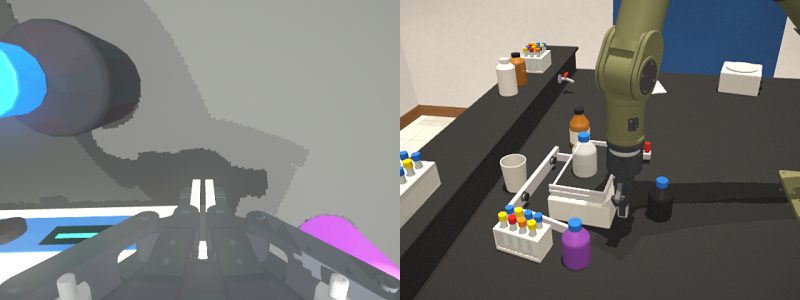

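The picture shows the closed fingers in front of the left near corner, clear of the black bottle. Approaching.

servo_tool --moves '[{"dx": 0,"dy": 0,"dz": 0.5,"wx": 0,"wy": 0,"wz": 0},{"dx": 0,"dy": 0,"dz": 0.5,"wx": 0,"wy": 0,"wz": 0},{"dx": 0,"dy": 0,"dz": 0.2,"wx": 0,"wy": 0,"wz": 0},{"dx": 0,"dy": 0,"dz": 0.15,"wx": 0,"wy": 0,"wz": 0},{"dx": 0,"dy": 0,"dz": 0.15,"wx": 0,"wy": 0,"wz": 0},{"dx": 0,"dy": 0,"dz": 0.15,"wx": 0,"wy": 0,"wz": 0},{"dx": 0,"dy": 0,"dz": 0.15,"wx": 0,"wy": 0,"wz": 0},{"dx": 0,"dy": 0,"dz": 0.15,"wx": 0,"wy": 0,"wz": 0}]'

```text
time: 3.55
tool_pos: [0.5249, 0.2047, 0.0702]
eef_rot: [-2.851, 1.567, -2.963]
ft_force: [-7.9, 1.3, 7.2]
finger_gap: 0.0
```

servo_tool --moves '[{"dx": 0,"dy": 0,"dz": 0.15,"wx": 0,"wy": 0,"wz": 0},{"dx": 0,"dy": 0,"dz": 0.15,"wx": 0,"wy": 0,"wz": 0},{"dx": 0,"dy": 0,"dz": 0.15,"wx": 0,"wy": 0,"wz": 0},{"dx": 0,"dy": 0,"dz": 0.15,"wx": 0,"wy": 0,"wz": 0},{"dx": 0,"dy": 0,"dz": 0.15,"wx": 0,"wy": 0,"wz": 0},{"dx": 0,"dy": 0,"dz": 0.15,"wx": 0,"wy": 0,"wz": 0},{"dx": 0,"dy": 0,"dz": 0.15,"wx": 0,"wy": 0,"wz": 0},{"dx": 0,"dy": 0,"dz": 0.15,"wx": 0,"wy": 0,"wz": 0}]'

```text
time: 4.35
tool_pos: [0.531, 0.2063, 0.0702]
eef_rot: [3.117, 1.558, 3.009]
ft_force: [-17.5, 4.8, 10.8]
finger_gap: 0.0
```

servo_tool --moves '[{"dx": -0.03,"dy": 0.15,"dz": 0,"wx": 0,"wy": 0,"wz": 0},{"dx": -0.03,"dy": 0.15,"dz": 0,"wx": 0,"wy": 0,"wz": 0},{"dx": -0.02,"dy": 0.07,"dz": 0.1,"wx": 0,"wy": 0,"wz": 0},{"dx": -0.02,"dy": 0.05,"dz": 0.15,"wx": 0,"wy": 0,"wz": 0},{"dx": 0,"dy": 0.05,"dz": 0.15,"wx": 0,"wy": 0,"wz": 0},{"dx": 0,"dy": 0.05,"dz": 0.15,"wx": 0,"wy": 0,"wz": 0},{"dx": 0,"dy": 0.05,"dz": 0.15,"wx": 0,"wy": 0,"wz": 0},{"dx": 0,"dy": 0.05,"dz": 0.15,"wx": 0,"wy": 0,"wz": 0}]'

```text
time: 5.15
tool_pos: [0.5414, 0.2095, 0.0702]
eef_rot: [-2.931, 1.559, -3.041]
ft_force: [-13.7, 3.7, 3.8]
finger_gap: -0.0002
```

servo_tool --moves '[{"dx": -0.02,"dy": 0.07,"dz": 0.13,"wx": 0,"wy": 0,"wz": 0},{"dx": -0.02,"dy": 0.07,"dz": 0.14,"wx": 0,"wy": 0,"wz": 0},{"dx": -0.02,"dy": 0.07,"dz": 0.15,"wx": 0,"wy": 0,"wz": 0},{"dx": 0,"dy": 0.06,"dz": 0.15,"wx": 0,"wy": 0,"wz": 0},{"dx": 0,"dy": 0.06,"dz": 0.15,"wx": 0,"wy": 0,"wz": 0},{"dx": 0,"dy": 0.06,"dz": 0.15,"wx": 0,"wy": 0,"wz": 0},{"dx": 0,"dy": 0.06,"dz": 0.15,"wx": 0,"wy": 0,"wz": 0},{"dx": 0,"dy": 0.06,"dz": 0.15,"wx": 0,"wy": 0,"wz": 0}]'

```text
time: 5.95
tool_pos: [0.5546, 0.2125, 0.0703]
eef_rot: [-2.865, 1.56, -2.976]
ft_force: [-10.7, 1.4, -0.8]
finger_gap: -0.0004
```

```bash
cat > sh.py <<'E'
# shaker pose from scene view: case top far edge (lit top/ far wall) -> print crops for reading
import sys
from h import *
f=sys.argv[1]; im=grab('scene',f+'.png'); s=telemetry.get_state(); print(s['time'],s['tool_pos'].round(4),s['ft_force'].round(1))
hsv=cv2.cvtColor(im,cv2.COLOR_RGB2HSV); c=vision.calibration('scene')
m=((im.min(2)>120)&(hsv[...,1]<70)).astype(np.uint8)
# cream far wall (saturation higher than aluminium)
w=((im[...,0].astype(int)-im[...,2]>16)&(im.min(2)>100)).astype(np.uint8); w[:, :215]=0; w[:,385:]=0; w[:165]=0; w[285:]=0
n,l,st,ce=cv2.connectedComponentsWithStats(w)
i=1+np.argmax(st[1:,4]); print(st[i])
ys,xs=np.where(l==i); bot={}
for x,y in zip(xs,ys): bot[x]=max(bot.get(x,0),y)
X=np.array(sorted(bot)); Y=np.array([bot[x] for x in X])+0.5
k=slice(int(len(X)*.08),int(len(X)*.92)); a=np.polyfit(X[k],Y[k],1)
r=np.abs(np.polyval(a,X)-Y); a=np.polyfit(X[k][r[k]<1.2],Y[k][r[k]<1.2],1)
g=X[r<1.5]; u0,u1=g.min()-.5,g.max()+.5
A=onz(c,u0,np.polyval(a,u0),.008);B=onz(c,u1,np.polyval(a,u1),.008)
yaw=np.arctan2(-(B-A)[0],(B-A)[1]); ctr=(A+B)/2-.075*np.array([np.cos(yaw),np.sin(yaw),0])
O=np.array([.677,.0725]); F=R.from_euler('z',-.112).as_matrix()[:2,:2]
print('edge len',np.linalg.norm(B-A).round(4),'A',A.round(4),'B',B.round(4),'centre',ctr.round(4),'yaw',yaw.round(4),'rel frame',(F.T@(ctr[:2]-O)).round(4),'relyaw',(yaw+.112).round(4))
E
python3 sh.py sc1; python3 - <<'E'
E
```

```text
6.0 [0.555  0.2127 0.0704] [-9.8  1.4 -2. ]
[ 227  174  138   95 3629]
edge len 0.2666 A [ 0.6472 -0.072   0.008 ] B [0.7139 0.1861 0.008 ] centre [0.6079 0.0758 0.008 ] yaw -0.253 rel frame [-0.069  -0.0044] relyaw -0.141
```

servo_tool --moves '[{"dx": 0,"dy": 0,"dz": -1.5,"wx": 0,"wy": 0,"wz": 0},{"dx": 0,"dy": 0,"dz": -2.5,"wx": 0,"wy": 0,"wz": 0},{"dx": 0,"dy": -4.4,"dz": 0,"wx": 0,"wy": 0,"wz": 0},{"dx": 0,"dy": -4.8,"dz": 0,"wx": 0,"wy": 0,"wz": 0},{"dx": 0,"dy": -4.8,"dz": 0,"wx": 0,"wy": 0,"wz": 0},{"dx": 0,"dy": -4.8,"dz": 0,"wx": 0,"wy": 0,"wz": 0},{"dx": 0,"dy": -4.4,"dz": 0,"wx": 0,"wy": 0,"wz": 0},{"dx": 0,"dy": 0,"dz": 0,"wx": 0,"wy": 0,"wz": 0}]'

```text
time: 6.8
tool_pos: [0.4925, -0.0234, 0.0714]
eef_rot: [-1.869, 1.562, -1.994]
ft_force: [0.1, -0.1, -0.2]
finger_gap: -0.0002
```

```bash
python3 sh.py sc2; python3 - <<'E'
import cv2
a=cv2.imread('pics/sc2.png')[145:310,195:395]
cv2.imwrite('pics/c3.png',cv2.resize(a,None,fx=3.6,fy=3.6,interpolation=cv2.INTER_CUBIC))
E
```

```text
6.85 [ 0.4939 -0.0186  0.0717] [-0.6  1.7  1.4]
[ 227  176  139   94 2846]
edge len 0.2669 A [ 0.6467 -0.0721  0.008 ] B [0.7148 0.186  0.008 ] centre [0.6083 0.0761 0.008 ] yaw -0.258 rel frame [-0.0687 -0.0041] relyaw -0.146
```

View pics/c3.png

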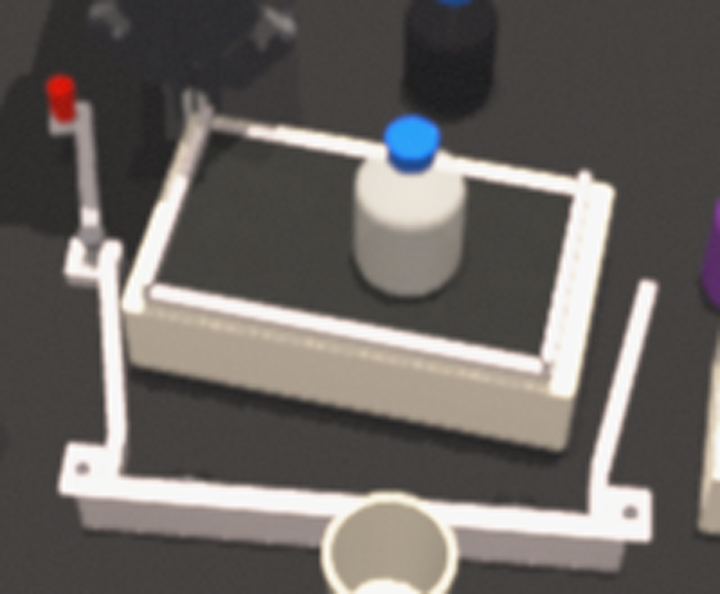

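```bash
python3 - <<'E'
from h import *
c=vision.calibration('scene'); O=np.array([.677,.0725]); F=R.from_euler('z',-.112).as_matrix()[:2,:2]
P=lambda u,v,z: onz(c,195+u/3.6,145+v/3.6,z)
q={n:P(*a) for n,a in dict(FRb=(135,360,.008),FLb=(566,447,.008),FR=(127,308,.07),FL=(573,392,.07),NL=(612,187,.07)).items()}
for n,p in q.items(): print(n,p.round(4),(F.T@(p[:2]-O)).round(4))
for a,b in (('FRb','FLb'),('FR','FL')):
    d=q[b]-q[a]; print(np.linalg.norm(d),np.arctan2(-d[0],d[1])+.112)
E
```

```text
FRb [ 0.6473 -0.0614  0.008 ] [-0.0146 -0.1363]
FLb [0.7133 0.1876 0.008 ] [0.0232 0.1185]
FR [ 0.6523 -0.0602  0.07  ] [-0.0097 -0.1346]
FL [0.7149 0.1859 0.07  ] [0.025  0.1169]
NL [0.5744 0.2226 0.07  ] [-0.1188  0.1377]
0.25760620888588354 -0.14728951424471476
0.25390583676013606 -0.13704787396304058
```

servo_tool --moves '[{"dx": 0,"dy": 0.8,"dz": -0.3,"wx": 0,"wy": 0,"wz": 0},{"dx": 0.1,"dy": 0.4,"dz": 0.3,"wx": 0,"wy": 0,"wz": 0},{"dx": 0,"dy": 0,"dz": 0.15,"wx": 0,"wy": 0,"wz": 0},{"dx": 0,"dy": 0,"dz": 0.15,"wx": 0,"wy": 0,"wz": 0},{"dx": 0,"dy": -0.05,"dz": 0.15,"wx": 0,"wy": 0,"wz": 0},{"dx": 0,"dy": -0.05,"dz": 0.15,"wx": 0,"wy": 0,"wz": 0},{"dx": -0.02,"dy": -0.07,"dz": 0.15,"wx": 0,"wy": 0,"wz": 0},{"dx": -0.02,"dy": -0.07,"dz": 0.15,"wx": 0,"wy": 0,"wz": 0}]'

```text
time: 7.65
tool_pos: [0.5005, -0.0019, 0.071]
eef_rot: [2.71, 1.563, 2.601]
ft_force: [-7.5, 7.1, 2.6]
finger_gap: -0.0001
```

servo_tool --moves '[{"dx": -0.03,"dy": -0.07,"dz": 0.12,"wx": 0,"wy": 0,"wz": 0},{"dx": -0.03,"dy": -0.07,"dz": 0.15,"wx": 0,"wy": 0,"wz": 0},{"dx": -0.02,"dy": -0.07,"dz": 0.15,"wx": 0,"wy": 0,"wz": 0},{"dx": -0.02,"dy": -0.07,"dz": 0.15,"wx": 0,"wy": 0,"wz": 0},{"dx": -0.01,"dy": -0.07,"dz": 0.15,"wx": 0,"wy": 0,"wz": 0},{"dx": 0,"dy": -0.07,"dz": 0.15,"wx": 0,"wy": 0,"wz": 0},{"dx": 0,"dy": -0.07,"dz": 0.15,"wx": 0,"wy": 0,"wz": 0},{"dx": 0,"dy": -0.07,"dz": 0.15,"wx": 0,"wy": 0,"wz": 0}]'

```text
time: 8.45
tool_pos: [0.5108, -0.0113, 0.0711]
eef_rot: [-3.06, 1.562, 3.112]
ft_force: [-8.2, 3.4, -1.7]
finger_gap: -0.0003
```

servo_tool --moves '[{"dx": 0,"dy": -0.07,"dz": 0.2,"wx": 0,"wy": 0,"wz": 0},{"dx": 0,"dy": -0.07,"dz": 0.2,"wx": 0,"wy": 0,"wz": 0},{"dx": 0,"dy": -0.07,"dz": 0.2,"wx": 0,"wy": 0,"wz": 0},{"dx": 0,"dy": -0.07,"dz": 0.2,"wx": 0,"wy": 0,"wz": 0},{"dx": 0,"dy": -0.07,"dz": 0.2,"wx": 0,"wy": 0,"wz": 0},{"dx": 0,"dy": -0.07,"dz": 0.2,"wx": 0,"wy": 0,"wz": 0},{"dx": 0,"dy": -0.07,"dz": 0.2,"wx": 0,"wy": 0,"wz": 0},{"dx": 0,"dy": -0.07,"dz": 0.2,"wx": 0,"wy": 0,"wz": 0}]'

```text
time: 9.25
tool_pos: [0.5229, -0.0197, 0.0711]
eef_rot: [-2.862, 1.556, -2.974]
ft_force: [-13.7, 2.6, 5.9]
finger_gap: -0.0001
```

servo_tool --moves '[{"dx": 0,"dy": -0.06,"dz": 0.2,"wx": 0,"wy": 0,"wz": 0},{"dx": 0,"dy": -0.06,"dz": 0.2,"wx": 0,"wy": 0,"wz": 0},{"dx": 0,"dy": -0.06,"dz": 0.2,"wx": 0,"wy": 0,"wz": 0},{"dx": 0,"dy": -0.06,"dz": 0.2,"wx": 0,"wy": 0,"wz": 0},{"dx": 0,"dy": -0.06,"dz": 0.2,"wx": 0,"wy": 0,"wz": 0},{"dx": 0,"dy": -0.06,"dz": 0.2,"wx": 0,"wy": 0,"wz": 0},{"dx": 0,"dy": -0.06,"dz": 0.2,"wx": 0,"wy": 0,"wz": 0},{"dx": 0,"dy": -0.06,"dz": 0.1,"wx": 0,"wy": 0,"wz": 0}]'

```text
time: 10.05
tool_pos: [0.5361, -0.027, 0.0711]
eef_rot: [-2.793, 1.553, -2.905]
ft_force: [-15.4, 0.9, 8.5]
finger_gap: -0.0004
```

servo_tool --moves '[{"dx": -0.03,"dy": -0.05,"dz": 0.1,"wx": 0,"wy": 0,"wz": 0},{"dx": -0.03,"dy": -0.05,"dz": 0.15,"wx": 0,"wy": 0,"wz": 0},{"dx": -0.03,"dy": -0.05,"dz": 0.15,"wx": 0,"wy": 0,"wz": 0},{"dx": -0.02,"dy": -0.05,"dz": 0.15,"wx": 0,"wy": 0,"wz": 0},{"dx": -0.02,"dy": -0.05,"dz": 0.15,"wx": 0,"wy": 0,"wz": 0},{"dx": -0.01,"dy": -0.05,"dz": 0.15,"wx": 0,"wy": 0,"wz": 0},{"dx": 0,"dy": -0.05,"dz": 0.1,"wx": 0,"wy": 0,"wz": 0},{"dx": 0,"dy": 0,"dz": 0,"wx": 0,"wy": 0,"wz": 0}]'

```text
time: 10.85
tool_pos: [0.5482, -0.0327, 0.0716]
eef_rot: [-2.716, 1.557, -2.829]
ft_force: [-6.7, -1.0, -5.7]
finger_gap: 0.0001
```

servo_tool --moves '[{"dx": 0,"dy": 0,"dz": -1.5,"wx": 0,"wy": 0,"wz": 0},{"dx": 0,"dy": 0,"dz": -1.5,"wx": 0,"wy": 0,"wz": 0},{"dx": 0,"dy": 4.0,"dz": 0,"wx": 0,"wy": 0,"wz": 0},{"dx": 0,"dy": 4.6,"dz": 0,"wx": 0,"wy": 0,"wz": 0},{"dx": 0,"dy": 4.6,"dz": 0,"wx": 0,"wy": 0,"wz": 0},{"dx": 0,"dy": 4.6,"dz": 0,"wx": 0,"wy": 0,"wz": 0},{"dx": 0,"dy": 4.0,"dz": 0,"wx": 0,"wy": 0,"wz": 0},{"dx": 0,"dy": 0,"dz": 0,"wx": 0,"wy": 0,"wz": 0}]'

```text
time: 11.65
tool_pos: [0.5449, 0.197, 0.0731]
eef_rot: [2.504, 1.563, 2.399]
ft_force: [-8.7, 5.5, 1.5]
finger_gap: 0.0002
```

```bash
python3 sh.py sc3; python3 - <<'E'
import cv2
a=cv2.imread('pics/sc3.png')[145:310,195:395]
cv2.imwrite('pics/c4.png',cv2.resize(a,None,fx=3.6,fy=3.6,interpolation=cv2.INTER_CUBIC))
E
```

```text
11.7 [0.5449 0.1954 0.0732] [-7.8  5.9  1.2]
[ 233  192  137   76 3629]
edge len 0.2585 A [ 0.7036 -0.0531  0.008 ] B [0.7061 0.2054 0.008 ] centre [0.6298 0.0769 0.008 ] yaw -0.0098 rel frame [-0.0474 -0.0009] relyaw 0.1022
```

View pics/c4.png

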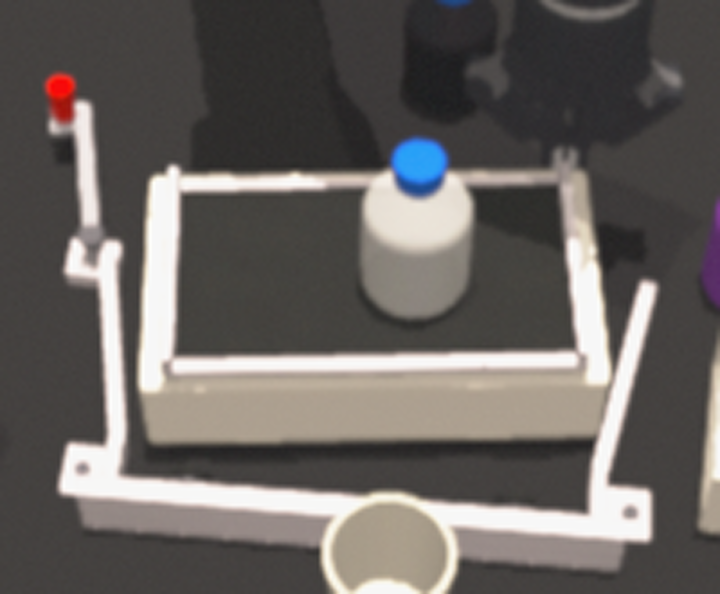

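servo_tool --moves '[{"dx": 0.05,"dy": 0,"dz": 0.1,"wx": 0,"wy": 0,"wz": 0},{"dx": 0.05,"dy": 0.04,"dz": 0.1,"wx": 0,"wy": 0,"wz": 0},{"dx": 0,"dy": 0.06,"dz": 0.15,"wx": 0,"wy": 0,"wz": 0},{"dx": 0,"dy": 0.07,"dz": 0.15,"wx": 0,"wy": 0,"wz": 0},{"dx": -0.01,"dy": 0.07,"dz": 0.15,"wx": 0,"wy": 0,"wz": 0},{"dx": -0.01,"dy": 0.07,"dz": 0.15,"wx": 0,"wy": 0,"wz": 0},{"dx": -0.01,"dy": 0.07,"dz": 0.15,"wx": 0,"wy": 0,"wz": 0},{"dx": -0.01,"dy": 0.07,"dz": 0.15,"wx": 0,"wy": 0,"wz": 0}]'

```text
time: 12.5
tool_pos: [0.5521, 0.1962, 0.0729]
eef_rot: [3.102, 1.557, 2.995]
ft_force: [-17.4, 5.4, 9.2]
finger_gap: -0.0002
```

servo_tool --moves '[{"dx": -0.02,"dy": 0.07,"dz": 0.17,"wx": 0,"wy": 0,"wz": 0},{"dx": -0.02,"dy": 0.07,"dz": 0.17,"wx": 0,"wy": 0,"wz": 0},{"dx": -0.02,"dy": 0.07,"dz": 0.17,"wx": 0,"wy": 0,"wz": 0},{"dx": -0.01,"dy": 0.07,"dz": 0.17,"wx": 0,"wy": 0,"wz": 0},{"dx": -0.01,"dy": 0.07,"dz": 0.17,"wx": 0,"wy": 0,"wz": 0},{"dx": 0,"dy": 0.07,"dz": 0.17,"wx": 0,"wy": 0,"wz": 0},{"dx": 0,"dy": 0.07,"dz": 0.17,"wx": 0,"wy": 0,"wz": 0},{"dx": 0,"dy": 0.07,"dz": 0.17,"wx": 0,"wy": 0,"wz": 0}]'

```text
time: 13.3
tool_pos: [0.5673, 0.1997, 0.0729]
eef_rot: [3.111, 1.558, 3.002]
ft_force: [-13.3, 4.2, 2.6]
finger_gap: -0.0001
```

servo_tool --moves '[{"dx": -0.01,"dy": 0.07,"dz": 0.17,"wx": 0,"wy": 0,"wz": 0},{"dx": -0.01,"dy": 0.07,"dz": 0.17,"wx": 0,"wy": 0,"wz": 0},{"dx": -0.01,"dy": 0.07,"dz": 0.17,"wx": 0,"wy": 0,"wz": 0},{"dx": -0.01,"dy": 0.07,"dz": 0.17,"wx": 0,"wy": 0,"wz": 0},{"dx": -0.01,"dy": 0.06,"dz": 0.17,"wx": 0,"wy": 0,"wz": 0},{"dx": -0.01,"dy": 0.06,"dz": 0.17,"wx": 0,"wy": 0,"wz": 0},{"dx": -0.01,"dy": 0.06,"dz": 0.17,"wx": 0,"wy": 0,"wz": 0},{"dx": -0.01,"dy": 0.06,"dz": 0.17,"wx": 0,"wy": 0,"wz": 0}]'

```text
time: 14.1
tool_pos: [0.5807, 0.2032, 0.073]
eef_rot: [3.139, 1.557, 3.03]
ft_force: [-13.2, 5.5, -3.6]
finger_gap: 0.0001
```

```bash
python3 sh.py sc4
```

```text
14.15 [0.5816 0.2036 0.073 ] [-10.4   6.2  -4.3]
[ 228  188  136   93 3662]
edge len 0.2606 A [ 0.6906 -0.0681  0.008 ] B [0.7413 0.1875 0.008 ] centre [0.6424 0.0743 0.008 ] yaw -0.1957 rel frame [-0.0346 -0.0021] relyaw -0.0837
```

servo_tool --moves '[{"dx": 0,"dy": 0,"dz": -1.6,"wx": 0,"wy": 0,"wz": 0},{"dx": 0,"dy": 0,"dz": -2.2,"wx": 0,"wy": 0,"wz": 0},{"dx": 0,"dy": -4.4,"dz": 0,"wx": 0,"wy": 0,"wz": 0},{"dx": 0,"dy": -4.7,"dz": 0,"wx": 0,"wy": 0,"wz": 0},{"dx": 0,"dy": -4.7,"dz": 0,"wx": 0,"wy": 0,"wz": 0},{"dx": 0,"dy": -4.7,"dz": 0,"wx": 0,"wy": 0,"wz": 0},{"dx": 0,"dy": -4.4,"dz": 0,"wx": 0,"wy": 0,"wz": 0},{"dx": 0,"dy": 0,"dz": 0,"wx": 0,"wy": 0,"wz": 0}]'

```text
time: 14.95
tool_pos: [0.5231, -0.0333, 0.0741]
eef_rot: [-1.859, 1.561, -1.984]
ft_force: [-1.2, 0.1, 0.3]
finger_gap: -0.0001
```

servo_tool --moves '[{"dx": 0,"dy": 0,"dz": 0.15,"wx": 0,"wy": 0,"wz": 0},{"dx": 0,"dy": 0,"dz": 0.15,"wx": 0,"wy": 0,"wz": 0},{"dx": 0,"dy": 0,"dz": 0.15,"wx": 0,"wy": 0,"wz": 0},{"dx": 0,"dy": 0,"dz": 0.15,"wx": 0,"wy": 0,"wz": 0},{"dx": 0,"dy": 0,"dz": 0.15,"wx": 0,"wy": 0,"wz": 0},{"dx": 0,"dy": 0,"dz": 0.15,"wx": 0,"wy": 0,"wz": 0},{"dx": 0,"dy": 0,"dz": 0.15,"wx": 0,"wy": 0,"wz": 0},{"dx": 0,"dy": 0,"dz": 0.15,"wx": 0,"wy": 0,"wz": 0}]'

```text
time: 15.75
tool_pos: [0.5355, -0.0241, 0.0747]
eef_rot: [-2.997, 1.568, -3.11]
ft_force: [-6.3, 1.6, 4.5]
finger_gap: 0.0003
```

servo_tool --moves '[{"dx": -0.02,"dy": -0.05,"dz": 0.15,"wx": 0,"wy": 0,"wz": 0},{"dx": -0.02,"dy": -0.05,"dz": 0.15,"wx": 0,"wy": 0,"wz": 0},{"dx": -0.02,"dy": -0.06,"dz": 0.15,"wx": 0,"wy": 0,"wz": 0},{"dx": -0.02,"dy": -0.06,"dz": 0.15,"wx": 0,"wy": 0,"wz": 0},{"dx": -0.02,"dy": -0.06,"dz": 0.15,"wx": 0,"wy": 0,"wz": 0},{"dx": -0.01,"dy": -0.06,"dz": 0.15,"wx": 0,"wy": 0,"wz": 0},{"dx": 0,"dy": -0.06,"dz": 0.15,"wx": 0,"wy": 0,"wz": 0},{"dx": 0,"dy": -0.06,"dz": 0.15,"wx": 0,"wy": 0,"wz": 0}]'

```text
time: 16.55
tool_pos: [0.5428, -0.0293, 0.0749]
eef_rot: [-3.034, 1.56, 3.138]
ft_force: [-11.4, 4.2, 3.0]
finger_gap: -0.0
```

servo_tool --moves '[{"dx": 0,"dy": -0.06,"dz": 0.15,"wx": 0,"wy": 0,"wz": 0},{"dx": 0,"dy": -0.06,"dz": 0.15,"wx": 0,"wy": 0,"wz": 0},{"dx": 0,"dy": -0.06,"dz": 0.15,"wx": 0,"wy": 0,"wz": 0},{"dx": 0,"dy": -0.05,"dz": 0.15,"wx": 0,"wy": 0,"wz": 0},{"dx": 0,"dy": -0.05,"dz": 0.15,"wx": 0,"wy": 0,"wz": 0},{"dx": 0,"dy": -0.05,"dz": 0.15,"wx": 0,"wy": 0,"wz": 0},{"dx": 0,"dy": -0.05,"dz": 0.1,"wx": 0,"wy": 0,"wz": 0},{"dx": 0,"dy": 0,"dz": 0,"wx": 0,"wy": 0,"wz": 0}]'

```text
time: 17.35
tool_pos: [0.5513, -0.0349, 0.0748]
eef_rot: [-2.933, 1.558, -3.045]
ft_force: [-12.8, 2.3, 6.0]
finger_gap: -0.0
```

```bash
python3 sh.py sc5
```

```text
17.4 [ 0.5513 -0.0349  0.0748] [-13.5   2.3   4.9]
[ 229  204  134   76 2703]
edge len 0.2627 A [ 0.7099 -0.0611  0.008 ] B [0.735  0.2004 0.008 ] centre [0.6478 0.0768 0.008 ] yaw -0.0955 rel frame [-0.0295  0.001 ] relyaw 0.0165
```

servo_tool --moves '[{"dx": -0.02,"dy": -0.05,"dz": 0.12,"wx": 0,"wy": 0,"wz": 0},{"dx": -0.02,"dy": -0.05,"dz": 0.12,"wx": 0,"wy": 0,"wz": 0},{"dx": -0.02,"dy": -0.05,"dz": 0.12,"wx": 0,"wy": 0,"wz": 0},{"dx": -0.01,"dy": -0.04,"dz": 0.12,"wx": 0,"wy": 0,"wz": 0},{"dx": 0,"dy": 0,"dz": -1.5,"wx": 0,"wy": 0,"wz": 0},{"dx": 0.1,"dy": 0,"dz": -2.0,"wx": 0,"wy": 0,"wz": 0},{"dx": 0.1,"dy": 4.0,"dz": -0.4,"wx": 0,"wy": 0,"wz": 0},{"dx": 0.1,"dy": 4.8,"dz": 0,"wx": 0,"wy": 0,"wz": 0}]'

```text
time: 18.2
tool_pos: [0.5332, 0.0517, 0.0734]
eef_rot: [-1.728, 1.568, -1.847]
ft_force: [1.6, 1.1, -0.5]
finger_gap: 0.0001
```

servo_tool --moves '[{"dx": 0,"dy": 4.8,"dz": 0,"wx": 0,"wy": 0,"wz": 0},{"dx": 0,"dy": 4.8,"dz": 0,"wx": 0,"wy": 0,"wz": 0},{"dx": 0,"dy": 4.6,"dz": 0,"wx": 0,"wy": 0,"wz": 0},{"dx": 0,"dy": 0,"dz": 0,"wx": 0,"wy": 0,"wz": 0},{"dx": 0,"dy": 0,"dz": 0.4,"wx": 0,"wy": 0,"wz": 0},{"dx": 0,"dy": 0,"dz": 0.4,"wx": 0,"wy": 0,"wz": 0},{"dx": 0,"dy": 0,"dz": 0.3,"wx": 0,"wy": 0,"wz": 0},{"dx": 0,"dy": 0,"dz": 0.2,"wx": 0,"wy": 0,"wz": 0}]'

```text
time: 19.0
tool_pos: [0.5634, 0.1918, 0.0735]
eef_rot: [-1.202, 1.57, -1.318]
ft_force: [0.2, -0.4, -0.9]
finger_gap: -0.0001
```

```bash
python3 sh.py sc6
```

```text
19.05 [0.5636 0.1921 0.0736] [0.6 0.5 0.6]
[ 229  196  136   84 3627]
edge len 0.258 A [ 0.7159 -0.0588  0.008 ] B [0.732  0.1986 0.008 ] centre [0.6491 0.0746 0.008 ] yaw -0.0623 rel frame [-0.028  -0.0011] relyaw 0.0497
```

servo_tool --moves '[{"dx": 0,"dy": 0,"dz": 0.2,"wx": 0,"wy": 0,"wz": 0},{"dx": 0,"dy": 0,"dz": 0.15,"wx": 0,"wy": 0,"wz": 0},{"dx": 0,"dy": 0,"dz": 0.15,"wx": 0,"wy": 0,"wz": 0},{"dx": 0,"dy": 0.02,"dz": 0.15,"wx": 0,"wy": 0,"wz": 0},{"dx": 0,"dy": 0.05,"dz": 0.15,"wx": 0,"wy": 0,"wz": 0},{"dx": -0.01,"dy": 0.06,"dz": 0.15,"wx": 0,"wy": 0,"wz": 0},{"dx": -0.02,"dy": 0.06,"dz": 0.15,"wx": 0,"wy": 0,"wz": 0},{"dx": -0.02,"dy": 0.06,"dz": 0.15,"wx": 0,"wy": 0,"wz": 0}]'

```text
time: 19.85
tool_pos: [0.5709, 0.1936, 0.0736]
eef_rot: [-2.554, 1.561, -2.667]
ft_force: [-11.4, -2.2, 7.3]
finger_gap: -0.0004
```

servo_tool --moves '[{"dx": -0.02,"dy": 0.06,"dz": 0.15,"wx": 0,"wy": 0,"wz": 0},{"dx": -0.02,"dy": 0.06,"dz": 0.15,"wx": 0,"wy": 0,"wz": 0},{"dx": -0.02,"dy": 0.06,"dz": 0.15,"wx": 0,"wy": 0,"wz": 0},{"dx": -0.02,"dy": 0.06,"dz": 0.15,"wx": 0,"wy": 0,"wz": 0},{"dx": -0.01,"dy": 0.06,"dz": 0.15,"wx": 0,"wy": 0,"wz": 0},{"dx": 0,"dy": 0.05,"dz": 0.15,"wx": 0,"wy": 0,"wz": 0},{"dx": 0,"dy": 0.05,"dz": 0.15,"wx": 0,"wy": 0,"wz": 0},{"dx": 0,"dy": 0.05,"dz": 0.15,"wx": 0,"wy": 0,"wz": 0}]'

```text
time: 20.65
tool_pos: [0.5813, 0.1978, 0.0737]
eef_rot: [-2.764, 1.558, -2.875]
ft_force: [-13.0, -0.3, 2.8]
finger_gap: -0.0002
```

```bash
python3 sh.py sc7
```

```text
20.7 [0.5817 0.198  0.0737] [-10.9   1.3   2.9]
[ 228  195  135   87 3647]
edge len 0.2567 A [ 0.7102 -0.0611  0.008 ] B [0.7425 0.1935 0.008 ] centre [0.652  0.0756 0.008 ] yaw -0.1264 rel frame [-0.0252  0.0003] relyaw -0.0144
```

servo_tool --moves '[{"dx": -0.01,"dy": 0.05,"dz": 0.15,"wx": 0,"wy": 0,"wz": 0},{"dx": -0.01,"dy": 0.05,"dz": 0.15,"wx": 0,"wy": 0,"wz": 0},{"dx": -0.01,"dy": 0.05,"dz": 0.15,"wx": 0,"wy": 0,"wz": 0},{"dx": -0.01,"dy": 0.05,"dz": 0.15,"wx": 0,"wy": 0,"wz": 0},{"dx": 0,"dy": 0.04,"dz": 0.15,"wx": 0,"wy": 0,"wz": 0},{"dx": 0,"dy": 0.04,"dz": 0.15,"wx": 0,"wy": 0,"wz": 0},{"dx": 0,"dy": 0,"dz": -1.5,"wx": 0,"wy": 0,"wz": 0},{"dx": 0.05,"dy": 0,"dz": -2.0,"wx": 0,"wy": 0,"wz": 0}]'

```text
time: 21.5
tool_pos: [0.5628, 0.2037, 0.0748]
eef_rot: [0.707, 1.569, 0.592]
ft_force: [0.3, -0.0, 0.6]
finger_gap: 0.0001
```

servo_tool --moves '[{"dx": 0.05,"dy": -4.4,"dz": 0,"wx": 0,"wy": 0,"wz": 0},{"dx": 0,"dy": -4.7,"dz": 0,"wx": 0,"wy": 0,"wz": 0},{"dx": 0,"dy": -4.7,"dz": 0,"wx": 0,"wy": 0,"wz": 0},{"dx": 0,"dy": -4.7,"dz": 0,"wx": 0,"wy": 0,"wz": 0},{"dx": 0,"dy": -4.0,"dz": 0,"wx": 0,"wy": 0,"wz": 0},{"dx": 0,"dy": 0,"dz": 0,"wx": 0,"wy": 0,"wz": 0},{"dx": 0,"dy": 0,"dz": 0.2,"wx": 0,"wy": 0,"wz": 0},{"dx": 0,"dy": 0,"dz": 0.2,"wx": 0,"wy": 0,"wz": 0}]'

```text
time: 22.3
tool_pos: [0.5417, -0.0185, 0.0747]
eef_rot: [1.009, 1.568, 0.897]
ft_force: [1.3, 0.6, 0.3]
finger_gap: -0.0001
```

```bash
python3 sh.py sc8
```

```text
22.35 [ 0.5421 -0.0183  0.0747] [ 0.5  0.2 -0.7]
[ 228  206  136   79 2592]
edge len 0.2616 A [ 0.7073 -0.0674  0.008 ] B [0.7488 0.1909 0.008 ] centre [0.654  0.0736 0.008 ] yaw -0.1594 rel frame [-0.023  -0.0015] relyaw -0.0474
```

servo_tool --moves '[{"dx": 0,"dy": -0.2,"dz": 0.25,"wx": 0,"wy": 0,"wz": 0},{"dx": 0,"dy": -0.2,"dz": 0.25,"wx": 0,"wy": 0,"wz": 0},{"dx": 0,"dy": 0,"dz": 0.15,"wx": 0,"wy": 0,"wz": 0},{"dx": 0,"dy": 0,"dz": 0.15,"wx": 0,"wy": 0,"wz": 0},{"dx": 0,"dy": 0,"dz": 0.15,"wx": 0,"wy": 0,"wz": 0},{"dx": 0,"dy": -0.03,"dz": 0.15,"wx": 0,"wy": 0,"wz": 0},{"dx": -0.01,"dy": -0.05,"dz": 0.15,"wx": 0,"wy": 0,"wz": 0},{"dx": -0.02,"dy": -0.05,"dz": 0.15,"wx": 0,"wy": 0,"wz": 0}]'

```text
time: 23.15
tool_pos: [0.5513, -0.0259, 0.0744]
eef_rot: [3.024, 1.566, 2.912]
ft_force: [-8.3, 4.4, 4.1]
finger_gap: -0.0002
```

servo_tool --moves '[{"dx": -0.02,"dy": -0.06,"dz": 0.15,"wx": 0,"wy": 0,"wz": 0},{"dx": -0.02,"dy": -0.06,"dz": 0.15,"wx": 0,"wy": 0,"wz": 0},{"dx": -0.02,"dy": -0.06,"dz": 0.15,"wx": 0,"wy": 0,"wz": 0},{"dx": -0.02,"dy": -0.06,"dz": 0.15,"wx": 0,"wy": 0,"wz": 0},{"dx": -0.01,"dy": -0.06,"dz": 0.15,"wx": 0,"wy": 0,"wz": 0},{"dx": 0,"dy": -0.06,"dz": 0.15,"wx": 0,"wy": 0,"wz": 0},{"dx": 0,"dy": -0.06,"dz": 0.15,"wx": 0,"wy": 0,"wz": 0},{"dx": 0,"dy": -0.06,"dz": 0.15,"wx": 0,"wy": 0,"wz": 0}]'

```text
time: 23.95
tool_pos: [0.5598, -0.032, 0.0745]
eef_rot: [-3.07, 1.56, 3.102]
ft_force: [-10.9, 4.1, 3.0]
finger_gap: -0.0001
```

```bash
python3 sh.py sc9
```

```text
24.0 [ 0.5601 -0.0322  0.0745] [-9.9  4.   2.9]
[ 228  203  135   82 2754]
edge len 0.2659 A [ 0.7167 -0.0691  0.008 ] B [0.7449 0.1953 0.008 ] centre [0.6562 0.0711 0.008 ] yaw -0.1062 rel frame [-0.0205 -0.0038] relyaw 0.0058
```

servo_tool --moves '[{"dx": -0.01,"dy": -0.06,"dz": 0.15,"wx": 0,"wy": 0,"wz": 0},{"dx": -0.01,"dy": -0.06,"dz": 0.15,"wx": 0,"wy": 0,"wz": 0},{"dx": -0.01,"dy": -0.05,"dz": 0.15,"wx": 0,"wy": 0,"wz": 0},{"dx": -0.01,"dy": -0.05,"dz": 0.15,"wx": 0,"wy": 0,"wz": 0},{"dx": 0,"dy": -0.05,"dz": 0.15,"wx": 0,"wy": 0,"wz": 0},{"dx": 0,"dy": -0.05,"dz": 0.15,"wx": 0,"wy": 0,"wz": 0},{"dx": 0,"dy": 0,"dz": 0,"wx": 0,"wy": 0,"wz": 0},{"dx": 0,"dy": 0,"dz": -1.5,"wx": 0,"wy": 0,"wz": 0}]'

```text
time: 24.8
tool_pos: [0.5581, -0.0353, 0.0754]
eef_rot: [2.802, 1.569, 2.689]
ft_force: [0.3, 0.3, 0.3]
finger_gap: -0.0004
```

servo_tool --moves '[{"dx": 0.05,"dy": 0,"dz": -2.3,"wx": 0,"wy": 0,"wz": 0},{"dx": 0.05,"dy": 4.4,"dz": 0,"wx": 0,"wy": 0,"wz": 0},{"dx": 0,"dy": 4.7,"dz": 0,"wx": 0,"wy": 0,"wz": 0},{"dx": 0,"dy": 4.7,"dz": 0,"wx": 0,"wy": 0,"wz": 0},{"dx": 0,"dy": 4.7,"dz": 0,"wx": 0,"wy": 0,"wz": 0},{"dx": 0,"dy": 4.5,"dz": 0,"wx": 0,"wy": 0,"wz": 0},{"dx": 0,"dy": 0,"dz": 0.3,"wx": 0,"wy": 0,"wz": 0},{"dx": 0,"dy": 0,"dz": 0.3,"wx": 0,"wy": 0,"wz": 0}]'

```text
time: 25.6
tool_pos: [0.5683, 0.1962, 0.075]
eef_rot: [1.027, 1.57, 0.917]
ft_force: [0.1, -0.4, -0.9]
finger_gap: -0.0
```

```bash
python3 sh.py sc10
```

```text
25.65 [0.5691 0.1936 0.0748] [ 0.7 -0.5 -1.2]
[ 228  204  138   81 3413]
edge len 0.265 A [ 0.724  -0.0688  0.008 ] B [0.7424 0.1955 0.008 ] centre [0.6583 0.0686 0.008 ] yaw -0.0695 rel frame [-0.0181 -0.006 ] relyaw 0.0425
```

servo_tool --moves '[{"dx": 0,"dy": 0.1,"dz": 0.3,"wx": 0,"wy": 0,"wz": 0},{"dx": 0,"dy": 0.1,"dz": 0.3,"wx": 0,"wy": 0,"wz": 0},{"dx": 0.05,"dy": 0,"dz": 0.2,"wx": 0,"wy": 0,"wz": 0},{"dx": 0,"dy": 0,"dz": 0.15,"wx": 0,"wy": 0,"wz": 0},{"dx": 0,"dy": 0.02,"dz": 0.15,"wx": 0,"wy": 0,"wz": 0},{"dx": 0,"dy": 0.05,"dz": 0.15,"wx": 0,"wy": 0,"wz": 0},{"dx": -0.02,"dy": 0.05,"dz": 0.15,"wx": 0,"wy": 0,"wz": 0},{"dx": -0.02,"dy": 0.05,"dz": 0.15,"wx": 0,"wy": 0,"wz": 0}]'

```text
time: 26.45
tool_pos: [0.5812, 0.1957, 0.0745]
eef_rot: [-2.557, 1.564, -2.67]
ft_force: [-9.2, -1.5, 5.6]
finger_gap: 0.0004
```

servo_tool --moves '[{"dx": -0.02,"dy": 0.06,"dz": 0.15,"wx": 0,"wy": 0,"wz": 0},{"dx": -0.02,"dy": 0.06,"dz": 0.15,"wx": 0,"wy": 0,"wz": 0},{"dx": -0.02,"dy": 0.06,"dz": 0.15,"wx": 0,"wy": 0,"wz": 0},{"dx": -0.02,"dy": 0.06,"dz": 0.15,"wx": 0,"wy": 0,"wz": 0},{"dx": -0.01,"dy": 0.06,"dz": 0.15,"wx": 0,"wy": 0,"wz": 0},{"dx": 0,"dy": 0.05,"dz": 0.1,"wx": 0,"wy": 0,"wz": 0},{"dx": 0,"dy": 0.05,"dz": 0.1,"wx": 0,"wy": 0,"wz": 0},{"dx": 0,"dy": 0,"dz": 0,"wx": 0,"wy": 0,"wz": 0}]'

```text
time: 27.25
tool_pos: [0.5882, 0.1986, 0.0746]
eef_rot: [-2.672, 1.559, -2.783]
ft_force: [-11.1, -1.8, 3.1]
finger_gap: -0.0
```

```bash
python3 sh.py sc11
```

```text
27.3 [0.5882 0.1986 0.0746] [-10.9  -0.7   3.2]
[ 228  200  135   85 3622]
edge len 0.2675 A [ 0.7196 -0.069   0.008 ] B [0.7503 0.1968 0.008 ] centre [0.6604 0.0725 0.008 ] yaw -0.115 rel frame [-0.0165 -0.0019] relyaw -0.003
```

servo_tool --moves '[{"dx": -0.01,"dy": 0.05,"dz": 0.15,"wx": 0,"wy": 0,"wz": 0},{"dx": -0.01,"dy": 0.05,"dz": 0.15,"wx": 0,"wy": 0,"wz": 0},{"dx": -0.01,"dy": 0.05,"dz": 0.15,"wx": 0,"wy": 0,"wz": 0},{"dx": -0.01,"dy": 0.05,"dz": 0.15,"wx": 0,"wy": 0,"wz": 0},{"dx": 0,"dy": 0.04,"dz": 0.12,"wx": 0,"wy": 0,"wz": 0},{"dx": 0,"dy": 0,"dz": 0,"wx": 0,"wy": 0,"wz": 0},{"dx": 0,"dy": 0,"dz": -1.5,"wx": 0,"wy": 0,"wz": 0},{"dx": 0.05,"dy": 0,"dz": -2.2,"wx": 0,"wy": 0,"wz": 0}]'

```text
time: 28.1
tool_pos: [0.5655, 0.2051, 0.0756]
eef_rot: [0.613, 1.569, 0.498]
ft_force: [-0.9, 0.7, 0.5]
finger_gap: -0.0
```

servo_tool --moves '[{"dx": 0.05,"dy": -4.4,"dz": 0,"wx": 0,"wy": 0,"wz": 0},{"dx": 0,"dy": -4.7,"dz": 0,"wx": 0,"wy": 0,"wz": 0},{"dx": 0,"dy": -4.7,"dz": 0,"wx": 0,"wy": 0,"wz": 0},{"dx": 0,"dy": -4.7,"dz": 0,"wx": 0,"wy": 0,"wz": 0},{"dx": 0,"dy": -4.4,"dz": 0,"wx": 0,"wy": 0,"wz": 0},{"dx": 0,"dy": 0,"dz": 0,"wx": 0,"wy": 0,"wz": 0},{"dx": 0,"dy": 0,"dz": 0.3,"wx": 0,"wy": 0,"wz": 0},{"dx": 0,"dy": 0,"dz": 0.3,"wx": 0,"wy": 0,"wz": 0}]'

```text
time: 28.9
tool_pos: [0.5457, -0.0214, 0.0755]
eef_rot: [0.945, 1.568, 0.833]
ft_force: [0.3, 0.7, 0.5]
finger_gap: -0.0
```

```bash
python3 sh.py sc12;  python3 - <<'E'
import cv2
a=cv2.imread('pics/sc12.png')[145:310,195:395]
cv2.imwrite('pics/c5.png',cv2.resize(a,None,fx=3.6,fy=3.6,interpolation=cv2.INTER_CUBIC))
E
```

```text
28.95 [ 0.5464 -0.021   0.0755] [ 0.9  0.7 -0.2]
[ 227  206  136   79 2653]
edge len 0.2442 A [ 0.7163 -0.0691  0.008 ] B [0.7532 0.1723 0.008 ] centre [0.6606 0.0629 0.008 ] yaw -0.1518 rel frame [-0.0152 -0.0113] relyaw -0.0398
```

View pics/c5.png

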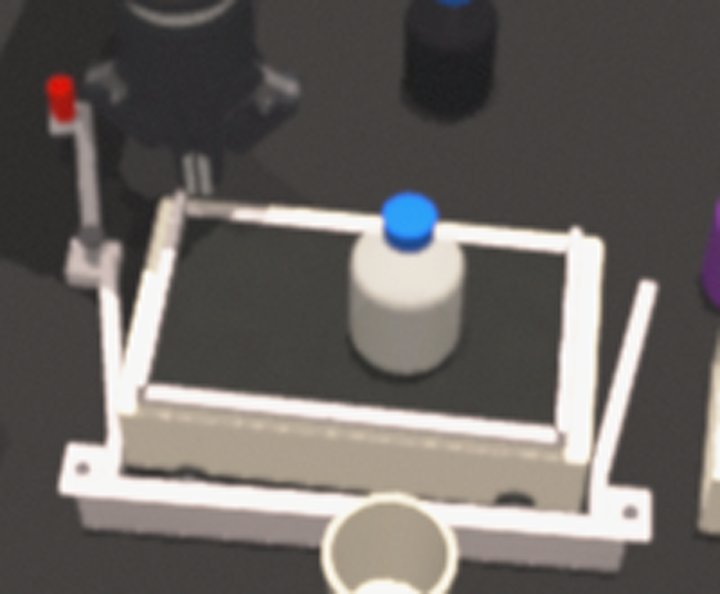

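The shaker is nearly home, with its far wall just short of the buffers (dark discs at (190, 470) and (515, 498) in the crop). The bottle is standing and the latch is open. Next is the right corner.

servo_tool --moves '[{"dx": 0,"dy": -0.2,"dz": 0.4,"wx": 0,"wy": 0,"wz": 0},{"dx": 0.1,"dy": -0.2,"dz": 0.4,"wx": 0,"wy": 0,"wz": 0},{"dx": 0.1,"dy": 0,"dz": 0.2,"wx": 0,"wy": 0,"wz": 0},{"dx": 0,"dy": 0,"dz": 0.15,"wx": 0,"wy": 0,"wz": 0},{"dx": 0,"dy": 0,"dz": 0.15,"wx": 0,"wy": 0,"wz": 0},{"dx": 0,"dy": 0,"dz": 0.15,"wx": 0,"wy": 0,"wz": 0},{"dx": 0,"dy": -0.03,"dz": 0.15,"wx": 0,"wy": 0,"wz": 0},{"dx": 0,"dy": -0.03,"dz": 0.15,"wx": 0,"wy": 0,"wz": 0}]'

```text
time: 29.75
tool_pos: [0.5602, -0.029, 0.0731]
eef_rot: [-3.137, 1.568, 3.033]
ft_force: [-4.9, 1.2, 5.0]
finger_gap: -0.0001
```

servo_tool --moves '[{"dx": -0.02,"dy": -0.05,"dz": 0.12,"wx": 0,"wy": 0,"wz": 0},{"dx": -0.02,"dy": -0.05,"dz": 0.12,"wx": 0,"wy": 0,"wz": 0},{"dx": -0.02,"dy": -0.05,"dz": 0.12,"wx": 0,"wy": 0,"wz": 0},{"dx": -0.02,"dy": -0.05,"dz": 0.12,"wx": 0,"wy": 0,"wz": 0},{"dx": -0.01,"dy": -0.05,"dz": 0.12,"wx": 0,"wy": 0,"wz": 0},{"dx": 0,"dy": -0.05,"dz": 0.12,"wx": 0,"wy": 0,"wz": 0},{"dx": 0,"dy": -0.05,"dz": 0.12,"wx": 0,"wy": 0,"wz": 0},{"dx": 0,"dy": -0.05,"dz": 0.12,"wx": 0,"wy": 0,"wz": 0}]'

```text
time: 30.55
tool_pos: [0.5651, -0.0326, 0.0733]
eef_rot: [3.135, 1.56, 3.024]
ft_force: [-12.5, 4.7, 5.4]
finger_gap: 0.0
```

servo_tool --moves '[{"dx": -0.02,"dy": -0.05,"dz": 0.12,"wx": 0,"wy": 0,"wz": 0},{"dx": -0.02,"dy": -0.05,"dz": 0.12,"wx": 0,"wy": 0,"wz": 0},{"dx": -0.02,"dy": -0.05,"dz": 0.12,"wx": 0,"wy": 0,"wz": 0},{"dx": -0.01,"dy": -0.05,"dz": 0.12,"wx": 0,"wy": 0,"wz": 0},{"dx": -0.01,"dy": -0.05,"dz": 0.12,"wx": 0,"wy": 0,"wz": 0},{"dx": 0,"dy": -0.05,"dz": 0.12,"wx": 0,"wy": 0,"wz": 0},{"dx": 0,"dy": -0.05,"dz": 0.12,"wx": 0,"wy": 0,"wz": 0},{"dx": 0,"dy": 0,"dz": 0,"wx": 0,"wy": 0,"wz": 0}]'

```text
time: 31.35
tool_pos: [0.5729, -0.038, 0.0733]
eef_rot: [-3.052, 1.559, 3.119]
ft_force: [-10.1, 3.1, -0.0]
finger_gap: 0.0003
```

```bash
cat > top.py <<'E'
# case top FAR edge: boundary between bright top lip and darker far wall is faint; instead use top NEAR/whole side lips: print far-wall lower/upper rows
import sys
from h import *
f=sys.argv[1]; im=grab('scene',f+'.png'); s=telemetry.get_state(); print(s['time'].__round__(2),s['tool_pos'].round(4),s['ft_force'].round(1))
c=vision.calibration('scene'); g=cv2.cvtColor(im,cv2.COLOR_RGB2GRAY).astype(float); g=cv2.GaussianBlur(g,(5,1),0)
O=np.array([.677,.0725]); F=R.from_euler('z',-.112).as_matrix()[:2,:2]
# along columns: platform fence far rail (bright) -> lower case lip -> wall; back rail front edge: dark->bright.
pt=[]
for fy in (-.11,-.08,-.05,.02,.05,.08,.11):
    prof=[]
    for k in np.arange(-.03,.13,.0005):
        p=O+F@np.array([k,fy]); u,v=proj(c,[p[0],p[1],.07]); prof.append(cv2.getRectSubPix(g.astype(np.float32),(1,1),(u,v))[0,0])
    prof=np.array(prof); xs=np.arange(-.03,.13,.0005); d=np.gradient(prof,xs)
    sel=(xs>.02)&(xs<.082); i=np.where(sel)[0][np.argmin(d[sel])]
    j=np.where(xs<0.06)[0]; up=xs[j][np.argmax(d[j])]
    pt.append((fy,xs[i],up))
pt=np.array(pt); print(pt.round(4).tolist())
E
python3 top.py sc13
```

```text
31.4 [ 0.5729 -0.038   0.0733] [-9.1  3.1  0.8]
[[-0.11, 0.061, 0.0495], [-0.08, 0.0595, 0.0495], [-0.05, 0.059, 0.048], [0.02, 0.0555, 0.0455], [0.05, 0.0545, 0.044], [0.08, 0.0525, 0.043], [0.11, 0.0525, 0.041]]
```

```bash
cat > edge.py <<'E'
from h import *
c=vision.calibration('scene'); O=np.array([.677,.0725]); F=R.from_euler('z',-.112).as_matrix()[:2,:2]
def edges(im,lo=-.03,hi=.09,ys=(-.11,-.08,-.05,.05,.08,.11)):
    g=cv2.GaussianBlur(cv2.cvtColor(im,cv2.COLOR_RGB2GRAY),(5,1),0).astype(np.float32); xs=np.arange(lo,hi,.0005); o=[]
    for fy in ys:
        P=[proj(c,[*(O+F@np.array([k,fy])),.07]) for k in xs]
        d=np.gradient(np.array([cv2.getRectSubPix(g,(1,1),p)[0,0] for p in P]),xs)
        j=np.argmax(d); k=j+np.argmin(d[j:j+60]); o.append((fy,xs[j],xs[k]))
    o=np.array(o); a=np.polyfit(o[:,0],o[:,1],1); b=np.polyfit(o[:,0],o[:,2],1)
    print('up x0 %.4f yaw %.4f | down x0 %.4f yaw %.4f'%(a[1],-a[0],b[1],-b[0]), o[:,1].round(4), o[:,2].round(4))
if __name__=='__main__':
    for f,lo,hi in (('scene0',-.07,.02),('sc10',.0,.09),('sc11',0,.09),('sc12',0,.09),('sc13',.0,.09)):
        print(f); edges(cv2.imread('pics/%s.png'%f)[:,:,::-1],lo,hi)
E
python3 edge.py
```

```text
scene0
up x0 -0.0202 yaw 0.0275 | down x0 -0.0086 yaw 0.0555 [-0.0175 -0.0165 -0.02   -0.0225 -0.0225 -0.0225] [ 0.005  -0.009  -0.01   -0.0125 -0.0125 -0.0125]
sc10
up x0 0.0391 yaw 0.0362 | down x0 0.0486 yaw 0.0412 [0.0425 0.0425 0.041  0.037  0.037  0.0345] [0.052  0.0525 0.0515 0.046  0.046  0.0435]
sc11
up x0 0.0408 yaw -0.0004 | down x0 0.0503 yaw 0.0007 [0.0405 0.041  0.041  0.041  0.0405 0.041 ] [0.0505 0.0505 0.05   0.0505 0.0505 0.05  ]
sc12
up x0 0.0452 yaw -0.0802 | down x0 0.0544 yaw -0.0677 [0.038  0.039  0.041  0.0455 0.046  0.0615] [0.0485 0.0495 0.05   0.055  0.0565 0.067 ]
sc13
up x0 0.0458 yaw 0.0394 | down x0 0.0565 yaw 0.0410 [0.0495 0.0495 0.048  0.044  0.043  0.041 ] [0.061  0.0595 0.059  0.0545 0.0525 0.0525]
```

servo_tool --moves '[{"dx": 0,"dy": 0,"dz": -1.5,"wx": 0,"wy": 0,"wz": 0},{"dx": 0,"dy": 0,"dz": -2.0,"wx": 0,"wy": 0,"wz": 0},{"dx": 0,"dy": 4.4,"dz": 0,"wx": 0,"wy": 0,"wz": 0},{"dx": 0,"dy": 4.7,"dz": 0,"wx": 0,"wy": 0,"wz": 0},{"dx": 0,"dy": 4.7,"dz": 0,"wx": 0,"wy": 0,"wz": 0},{"dx": 0,"dy": 4.7,"dz": 0,"wx": 0,"wy": 0,"wz": 0},{"dx": 0,"dy": 4.6,"dz": 0.4,"wx": 0,"wy": 0,"wz": 0},{"dx": 0,"dy": 0,"dz": 0.5,"wx": 0,"wy": 0,"wz": 0}]'

```text
time: 32.2
tool_pos: [0.5787, 0.2048, 0.0762]
eef_rot: [1.419, 1.559, 1.316]
ft_force: [-0.7, 0.9, 0.4]
finger_gap: -0.0001
```

servo_tool --moves '[{"dx": 0,"dy": 0,"dz": 0.3,"wx": 0,"wy": 0,"wz": 0},{"dx": 0,"dy": 0,"dz": 0.3,"wx": 0,"wy": 0,"wz": 0},{"dx": 0,"dy": 0,"dz": 0.15,"wx": 0,"wy": 0,"wz": 0},{"dx": 0,"dy": 0,"dz": 0.15,"wx": 0,"wy": 0,"wz": 0},{"dx": 0,"dy": 0.02,"dz": 0.15,"wx": 0,"wy": 0,"wz": 0},{"dx": -0.01,"dy": 0.03,"dz": 0.15,"wx": 0,"wy": 0,"wz": 0},{"dx": -0.02,"dy": 0.04,"dz": 0.15,"wx": 0,"wy": 0,"wz": 0},{"dx": -0.02,"dy": 0.04,"dz": 0.12,"wx": 0,"wy": 0,"wz": 0}]'

```text
time: 33.0
tool_pos: [0.5881, 0.1906, 0.0746]
eef_rot: [-2.523, 1.558, -2.636]
ft_force: [-13.4, -3.2, 6.8]
finger_gap: -0.0002
```

servo_tool --moves '[{"dx": -0.02,"dy": 0.05,"dz": 0.12,"wx": 0,"wy": 0,"wz": 0},{"dx": -0.02,"dy": 0.05,"dz": 0.12,"wx": 0,"wy": 0,"wz": 0},{"dx": -0.02,"dy": 0.05,"dz": 0.12,"wx": 0,"wy": 0,"wz": 0},{"dx": -0.01,"dy": 0.05,"dz": 0.12,"wx": 0,"wy": 0,"wz": 0},{"dx": -0.01,"dy": 0.05,"dz": 0.12,"wx": 0,"wy": 0,"wz": 0},{"dx": -0.01,"dy": 0.05,"dz": 0.12,"wx": 0,"wy": 0,"wz": 0},{"dx": 0,"dy": 0.05,"dz": 0.1,"wx": 0,"wy": 0,"wz": 0},{"dx": 0,"dy": 0,"dz": 0,"wx": 0,"wy": 0,"wz": 0}]'

```text
time: 33.8
tool_pos: [0.5966, 0.1943, 0.0747]
eef_rot: [-2.688, 1.559, -2.8]
ft_force: [-9.7, -0.2, 0.2]
finger_gap: -0.0
```

```bash
python3 - <<'E'
from edge import *
edges(grab('scene','sc14.png'),0,.09)
E
```

```text
up x0 0.0486 yaw -0.0100 | down x0 0.0583 yaw -0.0125 [0.0475 0.048  0.048  0.0485 0.0495 0.05  ] [0.0565 0.057  0.0585 0.0595 0.0595 0.059 ]
```

servo_tool --moves '[{"dx": -0.01,"dy": 0.05,"dz": 0.12,"wx": 0,"wy": 0,"wz": 0},{"dx": -0.01,"dy": 0.05,"dz": 0.12,"wx": 0,"wy": 0,"wz": 0},{"dx": 0,"dy": 0.04,"dz": 0.1,"wx": 0,"wy": 0,"wz": 0},{"dx": 0,"dy": 0,"dz": 0,"wx": 0,"wy": 0,"wz": 0},{"dx": 0,"dy": 0,"dz": -1.5,"wx": 0,"wy": 0,"wz": 0},{"dx": 0.05,"dy": 0,"dz": -1.5,"wx": 0,"wy": 0,"wz": 0},{"dx": 0.05,"dy": -4.4,"dz": 0,"wx": 0,"wy": 0,"wz": 0},{"dx": 0,"dy": -4.7,"dz": 0,"wx": 0,"wy": 0,"wz": 0}]'

```text
time: 34.65
tool_pos: [0.5656, 0.1112, 0.0759]
eef_rot: [1.092, 1.568, 0.983]
ft_force: [1.3, -1.9, 0.1]
finger_gap: -0.0003
```

servo_tool --moves '[{"dx": 0,"dy": -4.7,"dz": 0,"wx": 0,"wy": 0,"wz": 0},{"dx": 0,"dy": -4.7,"dz": 0,"wx": 0,"wy": 0,"wz": 0},{"dx": 0,"dy": -4.4,"dz": 0,"wx": 0,"wy": 0,"wz": 0},{"dx": 0,"dy": 0,"dz": 0,"wx": 0,"wy": 0,"wz": 0},{"dx": 0,"dy": 0,"dz": 0.4,"wx": 0,"wy": 0,"wz": 0},{"dx": 0,"dy": 0,"dz": 0.2,"wx": 0,"wy": 0,"wz": 0},{"dx": 0,"dy": 0,"dz": 0.2,"wx": 0,"wy": 0,"wz": 0},{"dx": 0,"dy": 0,"dz": 0.15,"wx": 0,"wy": 0,"wz": 0}]'

```text
time: 35.45
tool_pos: [0.56, -0.027, 0.0756]
eef_rot: [1.032, 1.57, 0.921]
ft_force: [0.5, 0.2, 0.3]
finger_gap: -0.0004
```

```bash
python3 - <<'E'
from edge import *
s=telemetry.get_state(); t=s['tool_pos']; print(t,(F.T@(t[:2]-O)).round(4))
edges(grab('scene','sc15.png'),0,.09)
E
```

```text
[ 0.56004971 -0.02701339  0.07561058] [-0.1051 -0.112 ]
up x0 0.0519 yaw -0.0701 | down x0 0.0614 yaw -0.0574 [0.046  0.047  0.048  0.0505 0.052  0.068 ] [0.0565 0.057  0.0585 0.061  0.0615 0.074 ]
```

servo_tool --moves '[{"dx": 0.05,"dy": 0,"dz": 0.3,"wx": 0,"wy": 0,"wz": 0},{"dx": 0.05,"dy": 0,"dz": 0.3,"wx": 0,"wy": 0,"wz": 0},{"dx": 0,"dy": 0,"dz": 0.15,"wx": 0,"wy": 0,"wz": 0},{"dx": 0,"dy": 0,"dz": 0.15,"wx": 0,"wy": 0,"wz": 0},{"dx": 0,"dy": 0,"dz": 0.15,"wx": 0,"wy": 0,"wz": 0},{"dx": 0,"dy": -0.03,"dz": 0.15,"wx": 0,"wy": 0,"wz": 0},{"dx": -0.01,"dy": -0.04,"dz": 0.12,"wx": 0,"wy": 0,"wz": 0},{"dx": -0.02,"dy": -0.04,"dz": 0.12,"wx": 0,"wy": 0,"wz": 0}]'

```text
time: 36.3
tool_pos: [0.5685, -0.0298, 0.0744]
eef_rot: [-3.089, 1.561, 3.082]
ft_force: [-12.7, 4.1, 7.7]
finger_gap: -0.0002
```

servo_tool --moves '[{"dx": -0.02,"dy": -0.04,"dz": 0.1,"wx": 0,"wy": 0,"wz": 0},{"dx": -0.02,"dy": -0.04,"dz": 0.1,"wx": 0,"wy": 0,"wz": 0},{"dx": -0.02,"dy": -0.04,"dz": 0.1,"wx": 0,"wy": 0,"wz": 0},{"dx": -0.02,"dy": -0.04,"dz": 0.1,"wx": 0,"wy": 0,"wz": 0},{"dx": -0.01,"dy": -0.04,"dz": 0.1,"wx": 0,"wy": 0,"wz": 0},{"dx": -0.01,"dy": -0.04,"dz": 0.1,"wx": 0,"wy": 0,"wz": 0},{"dx": -0.01,"dy": -0.04,"dz": 0.1,"wx": 0,"wy": 0,"wz": 0},{"dx": 0,"dy": 0,"dz": 0,"wx": 0,"wy": 0,"wz": 0}]'

```text
time: 37.1
tool_pos: [0.5739, -0.0336, 0.0745]
eef_rot: [-3.056, 1.558, 3.116]
ft_force: [-11.2, 4.2, 2.5]
finger_gap: -0.0001
```

```bash
python3 - <<'E'
from edge import *
s=telemetry.get_state(); t=s['tool_pos']; print(t,(F.T@(t[:2]-O)).round(4))
edges(grab('scene','sc16.png'),0,.08,(-.11,-.09,-.07,-.05,.05,.07,.09))
E
```

```text
[ 0.57389113 -0.03356747  0.07446307] [-0.0906 -0.1169]
up x0 0.0508 yaw 0.0097 | down x0 0.0609 yaw 0.0068 [0.052  0.051  0.052  0.0515 0.0505 0.0505 0.0495] [0.061  0.0625 0.061  0.0615 0.06   0.06   0.061 ]
```

servo_tool --moves '[{"dx": -0.02,"dy": -0.04,"dz": 0.1,"wx": 0,"wy": 0,"wz": 0},{"dx": -0.02,"dy": -0.04,"dz": 0.1,"wx": 0,"wy": 0,"wz": 0},{"dx": -0.01,"dy": -0.04,"dz": 0.1,"wx": 0,"wy": 0,"wz": 0},{"dx": 0,"dy": -0.03,"dz": 0.1,"wx": 0,"wy": 0,"wz": 0},{"dx": 0,"dy": 0,"dz": 0,"wx": 0,"wy": 0,"wz": 0},{"dx": 0,"dy": 0,"dz": 0,"wx": 0,"wy": 0,"wz": 0},{"dx": 0,"dy": 0,"dz": 0,"wx": 0,"wy": 0,"wz": 0},{"dx": 0,"dy": 0,"dz": 0,"wx": 0,"wy": 0,"wz": 0}]'

```text
time: 37.95
tool_pos: [0.5763, -0.0353, 0.0745]
eef_rot: [-3.049, 1.555, 3.123]
ft_force: [-13.7, 4.4, 1.9]
finger_gap: -0.0
```

servo_tool --moves '[{"dx": 0,"dy": 0,"dz": -1.5,"wx": 0,"wy": 0,"wz": 0},{"dx": 0,"dy": 0,"dz": -1.8,"wx": 0,"wy": 0,"wz": 0},{"dx": 0,"dy": 4.4,"dz": 0,"wx": 0,"wy": 0,"wz": 0},{"dx": 0,"dy": 4.7,"dz": 0,"wx": 0,"wy": 0,"wz": 0},{"dx": 0,"dy": 4.7,"dz": 0,"wx": 0,"wy": 0,"wz": 0},{"dx": 0,"dy": 4.7,"dz": 0,"wx": 0,"wy": 0,"wz": 0},{"dx": 0,"dy": 4.6,"dz": 0.4,"wx": 0,"wy": 0,"wz": 0},{"dx": 0.1,"dy": 0,"dz": 0.4,"wx": 0,"wy": 0,"wz": 0}]'

```text
time: 38.75
tool_pos: [0.5853, 0.207, 0.0768]
eef_rot: [1.402, 1.559, 1.299]
ft_force: [-0.4, 1.1, -0.3]
finger_gap: -0.0
```

```bash
python3 - <<'E'
from edge import *
s=telemetry.get_state(); t=s['tool_pos']; print(t,(F.T@(t[:2]-O)).round(4))
edges(grab('scene','sc17.png'),0,.08,(-.11,-.09,-.07,-.05,.05,.07,.09))
E
```

```text
[0.58531479 0.20704438 0.07676783] [-0.1061  0.1235]
up x0 0.0515 yaw 0.0247 | down x0 0.0615 yaw 0.0224 [0.0545 0.0535 0.0535 0.0525 0.0505 0.0495 0.0495] [0.0635 0.064  0.063  0.063  0.0595 0.06   0.06  ]
```

servo_tool --moves '[{"dx": 0.05,"dy": -0.3,"dz": 0.4,"wx": 0,"wy": 0,"wz": 0},{"dx": 0,"dy": -0.2,"dz": 0.3,"wx": 0,"wy": 0,"wz": 0},{"dx": 0,"dy": 0,"dz": 0.15,"wx": 0,"wy": 0,"wz": 0},{"dx": 0,"dy": 0,"dz": 0.15,"wx": 0,"wy": 0,"wz": 0},{"dx": 0,"dy": 0,"dz": 0.15,"wx": 0,"wy": 0,"wz": 0},{"dx": 0,"dy": 0.03,"dz": 0.15,"wx": 0,"wy": 0,"wz": 0},{"dx": -0.01,"dy": 0.04,"dz": 0.1,"wx": 0,"wy": 0,"wz": 0},{"dx": -0.02,"dy": 0.04,"dz": 0.1,"wx": 0,"wy": 0,"wz": 0}]'

```text
time: 39.6
tool_pos: [0.5954, 0.1883, 0.0745]
eef_rot: [-2.543, 1.561, -2.656]
ft_force: [-10.9, -4.0, 5.7]
finger_gap: -0.0
```

servo_tool --moves '[{"dx": -0.02,"dy": 0.04,"dz": 0.1,"wx": 0,"wy": 0,"wz": 0},{"dx": -0.02,"dy": 0.04,"dz": 0.1,"wx": 0,"wy": 0,"wz": 0},{"dx": -0.02,"dy": 0.04,"dz": 0.1,"wx": 0,"wy": 0,"wz": 0},{"dx": -0.02,"dy": 0.04,"dz": 0.1,"wx": 0,"wy": 0,"wz": 0},{"dx": -0.01,"dy": 0.03,"dz": 0.1,"wx": 0,"wy": 0,"wz": 0},{"dx": 0,"dy": 0,"dz": 0,"wx": 0,"wy": 0,"wz": 0},{"dx": 0,"dy": 0,"dz": 0,"wx": 0,"wy": 0,"wz": 0},{"dx": 0,"dy": 0,"dz": 0,"wx": 0,"wy": 0,"wz": 0}]'

```text
time: 40.4
tool_pos: [0.5991, 0.1902, 0.0746]
eef_rot: [-2.684, 1.559, -2.796]
ft_force: [-10.5, -0.8, 2.4]
finger_gap: 0.0
```

```bash
cat > chk.py <<'E'
import sys
from edge import *
s=telemetry.get_state(); t=s['tool_pos']; print(round(float(s['time']),2),t.round(4),(F.T@(t[:2]-O)).round(4),s['ft_force'].round(1))
edges(grab('scene',sys.argv[1]+'.png'),0,.08,(-.11,-.09,-.07,-.05,.05,.07,.09))
E
python3 chk.py sc18
```

```text
40.4 [0.5991 0.1902 0.0746] [-0.0906  0.1083] [-10.5  -0.8   2.4]
up x0 0.0523 yaw -0.0008 | down x0 0.0624 yaw -0.0035 [0.052  0.0525 0.052  0.0525 0.052  0.053  0.052 ] [0.061  0.0625 0.0625 0.063  0.062  0.0625 0.063 ]
```

servo_tool --moves '[{"dx": -0.02,"dy": 0.03,"dz": 0.1,"wx": 0,"wy": 0,"wz": 0},{"dx": -0.02,"dy": 0.03,"dz": 0.1,"wx": 0,"wy": 0,"wz": 0},{"dx": -0.01,"dy": 0.03,"dz": 0.1,"wx": 0,"wy": 0,"wz": 0},{"dx": -0.01,"dy": 0.03,"dz": 0.1,"wx": 0,"wy": 0,"wz": 0},{"dx": 0,"dy": 0,"dz": 0,"wx": 0,"wy": 0,"wz": 0},{"dx": 0,"dy": 0,"dz": 0,"wx": 0,"wy": 0,"wz": 0},{"dx": 0,"dy": 0,"dz": 0,"wx": 0,"wy": 0,"wz": 0},{"dx": 0,"dy": 0,"dz": 0,"wx": 0,"wy": 0,"wz": 0}]'

```text
time: 41.25
tool_pos: [0.6015, 0.1914, 0.0746]
eef_rot: [-2.754, 1.556, -2.865]
ft_force: [-13.5, -1.8, 1.9]
finger_gap: 0.0004
```

```bash
python3 chk.py sc19
```

```text
41.25 [0.6015 0.1914 0.0746] [-0.0883  0.1097] [-13.5  -1.8   1.9]
up x0 0.0526 yaw -0.0146 | down x0 0.0631 yaw -0.0168 [0.0505 0.051  0.052  0.0525 0.053  0.0535 0.054 ] [0.061  0.062  0.0625 0.0615 0.064  0.0645 0.0645]
```

servo_tool --moves '[{"dx": -0.01,"dy": 0.02,"dz": 0.1,"wx": 0,"wy": 0,"wz": 0},{"dx": -0.01,"dy": 0.02,"dz": 0.1,"wx": 0,"wy": 0,"wz": 0},{"dx": 0,"dy": 0,"dz": 0,"wx": 0,"wy": 0,"wz": 0},{"dx": 0,"dy": 0,"dz": 0,"wx": 0,"wy": 0,"wz": 0},{"dx": 0,"dy": 0,"dz": -1.0,"wx": 0,"wy": 0,"wz": 0},{"dx": 0,"dy": 0,"dz": -1.6,"wx": 0,"wy": 0,"wz": 0},{"dx": 0,"dy": -4.4,"dz": 0,"wx": 0,"wy": 0,"wz": 0},{"dx": 0,"dy": -4.7,"dz": 0,"wx": 0,"wy": 0,"wz": 0}]'

```text
time: 42.1
tool_pos: [0.5751, 0.1069, 0.0774]
eef_rot: [1.113, 1.567, 1.005]
ft_force: [1.7, -1.0, 1.0]
finger_gap: -0.0004
```

servo_tool --moves '[{"dx": 0,"dy": -4.7,"dz": 0,"wx": 0,"wy": 0,"wz": 0},{"dx": 0,"dy": -4.7,"dz": 0,"wx": 0,"wy": 0,"wz": 0},{"dx": 0,"dy": -4.0,"dz": 0,"wx": 0,"wy": 0,"wz": 0},{"dx": 0,"dy": 0,"dz": 0,"wx": 0,"wy": 0,"wz": 0},{"dx": 0.05,"dy": 0,"dz": 0.4,"wx": 0,"wy": 0,"wz": 0},{"dx": 0.05,"dy": 0,"dz": 0.2,"wx": 0,"wy": 0,"wz": 0},{"dx": 0,"dy": 0,"dz": 0.2,"wx": 0,"wy": 0,"wz": 0},{"dx": 0,"dy": 0,"dz": 0.15,"wx": 0,"wy": 0,"wz": 0}]'

```text
time: 42.9
tool_pos: [0.5699, -0.0279, 0.076]
eef_rot: [1.068, 1.57, 0.957]
ft_force: [0.5, 0.1, -0.0]
finger_gap: 0.0002
```

```bash
python3 chk.py sc20
```

```text
42.9 [ 0.5699 -0.0279  0.076 ] [-0.0952 -0.1117] [ 0.5  0.1 -0. ]
up x0 0.0534 yaw -0.0239 | down x0 0.0631 yaw -0.0196 [0.0505 0.051  0.052  0.0525 0.0545 0.055  0.0555] [0.061  0.0615 0.062  0.0615 0.064  0.0645 0.065 ]
```

servo_tool --moves '[{"dx": 0,"dy": 0,"dz": 0.15,"wx": 0,"wy": 0,"wz": 0},{"dx": 0,"dy": 0,"dz": 0.15,"wx": 0,"wy": 0,"wz": 0},{"dx": 0,"dy": 0,"dz": 0.15,"wx": 0,"wy": 0,"wz": 0},{"dx": 0,"dy": -0.02,"dz": 0.15,"wx": 0,"wy": 0,"wz": 0},{"dx": 0,"dy": -0.04,"dz": 0.12,"wx": 0,"wy": 0,"wz": 0},{"dx": -0.02,"dy": -0.04,"dz": 0.12,"wx": 0,"wy": 0,"wz": 0},{"dx": -0.02,"dy": -0.04,"dz": 0.1,"wx": 0,"wy": 0,"wz": 0},{"dx": -0.02,"dy": -0.04,"dz": 0.1,"wx": 0,"wy": 0,"wz": 0}]'

```text
time: 43.75
tool_pos: [0.5737, -0.0306, 0.0758]
eef_rot: [-3.124, 1.56, 3.048]
ft_force: [-12.8, 4.3, 5.5]
finger_gap: -0.0002
```

servo_tool --moves '[{"dx": -0.01,"dy": -0.04,"dz": 0.1,"wx": 0,"wy": 0,"wz": 0},{"dx": -0.01,"dy": -0.04,"dz": 0.1,"wx": 0,"wy": 0,"wz": 0},{"dx": -0.01,"dy": -0.03,"dz": 0.1,"wx": 0,"wy": 0,"wz": 0},{"dx": 0,"dy": -0.03,"dz": 0.1,"wx": 0,"wy": 0,"wz": 0},{"dx": 0,"dy": 0,"dz": 0,"wx": 0,"wy": 0,"wz": 0},{"dx": 0,"dy": 0,"dz": 0,"wx": 0,"wy": 0,"wz": 0},{"dx": 0,"dy": 0,"dz": 0,"wx": 0,"wy": 0,"wz": 0},{"dx": 0,"dy": 0,"dz": 0,"wx": 0,"wy": 0,"wz": 0}]'

```text
time: 44.55
tool_pos: [0.5756, -0.0322, 0.0758]
eef_rot: [-3.078, 1.556, 3.095]
ft_force: [-15.8, 5.1, 8.5]
finger_gap: -0.0001
```

```bash
python3 chk.py sc21
```

```text
44.55 [ 0.5756 -0.0322  0.0758] [-0.089  -0.1154] [-15.8   5.1   8.5]
up x0 0.0537 yaw -0.0059 | down x0 0.0639 yaw -0.0052 [0.052  0.0535 0.0535 0.054  0.0545 0.0535 0.054 ] [0.0635 0.064  0.063  0.0635 0.064  0.0645 0.0645]
```

servo_tool --moves '[{"dx": -0.04,"dy": -0.05,"dz": 0,"wx": 0,"wy": 0,"wz": 0},{"dx": -0.04,"dy": -0.05,"dz": 0,"wx": 0,"wy": 0,"wz": 0},{"dx": -0.02,"dy": -0.05,"dz": 0.08,"wx": 0,"wy": 0,"wz": 0},{"dx": -0.01,"dy": -0.03,"dz": 0.08,"wx": 0,"wy": 0,"wz": 0},{"dx": -0.01,"dy": -0.03,"dz": 0.08,"wx": 0,"wy": 0,"wz": 0},{"dx": 0,"dy": 0,"dz": 0,"wx": 0,"wy": 0,"wz": 0},{"dx": 0,"dy": 0,"dz": 0,"wx": 0,"wy": 0,"wz": 0},{"dx": 0,"dy": 0,"dz": 0,"wx": 0,"wy": 0,"wz": 0}]'

```text
time: 45.4
tool_pos: [0.578, -0.0346, 0.0759]
eef_rot: [-3.119, 1.556, 3.054]
ft_force: [-12.6, 4.7, -0.1]
finger_gap: -0.0001
```

```bash
python3 chk.py sc22
```

```text
45.4 [ 0.578  -0.0346  0.0759] [-0.0865 -0.1175] [-12.6   4.7  -0.1]
up x0 0.0543 yaw 0.0147 | down x0 0.0643 yaw 0.0155 [0.0565 0.0555 0.0555 0.0545 0.053  0.0535 0.0535] [0.0655 0.066  0.0655 0.065  0.064  0.0625 0.063 ]
```

servo_tool --moves '[{"dx": 0,"dy": 0,"dz": -1.0,"wx": 0,"wy": 0,"wz": 0},{"dx": 0,"dy": 0,"dz": -1.8,"wx": 0,"wy": 0,"wz": 0},{"dx": 0.1,"dy": 4.4,"dz": 0,"wx": 0,"wy": 0,"wz": 0},{"dx": 0.1,"dy": 4.7,"dz": 0,"wx": 0,"wy": 0,"wz": 0},{"dx": 0,"dy": 4.7,"dz": 0,"wx": 0,"wy": 0,"wz": 0},{"dx": 0,"dy": 4.7,"dz": 0,"wx": 0,"wy": 0,"wz": 0},{"dx": 0,"dy": 4.0,"dz": 0.2,"wx": 0,"wy": 0,"wz": 0},{"dx": 0,"dy": 0,"dz": 0.4,"wx": 0,"wy": 0,"wz": 0}]'

```text
time: 46.25
tool_pos: [0.5887, 0.1997, 0.0771]
eef_rot: [1.436, 1.561, 1.332]
ft_force: [-0.5, -0.1, 0.3]
finger_gap: 0.0
```

servo_tool --moves '[{"dx": 0,"dy": 0,"dz": 0.3,"wx": 0,"wy": 0,"wz": 0},{"dx": 0,"dy": 0,"dz": 0.3,"wx": 0,"wy": 0,"wz": 0},{"dx": 0,"dy": 0,"dz": 0.15,"wx": 0,"wy": 0,"wz": 0},{"dx": 0,"dy": 0,"dz": 0.15,"wx": 0,"wy": 0,"wz": 0},{"dx": 0,"dy": 0,"dz": 0.15,"wx": 0,"wy": 0,"wz": 0},{"dx": 0,"dy": 0,"dz": 0.15,"wx": 0,"wy": 0,"wz": 0},{"dx": 0,"dy": 0.02,"dz": 0.12,"wx": 0,"wy": 0,"wz": 0},{"dx": -0.02,"dy": 0.03,"dz": 0.1,"wx": 0,"wy": 0,"wz": 0}]'

```text
time: 47.05
tool_pos: [0.599, 0.187, 0.0757]
eef_rot: [-2.607, 1.562, -2.72]
ft_force: [-10.8, -1.6, 6.6]
finger_gap: -0.0003
```

```bash
python3 chk.py sc23
```

```text
47.05 [0.599  0.187  0.0757] [-0.0904  0.1051] [-10.8  -1.6   6.6]
up x0 0.0543 yaw 0.0157 | down x0 0.0641 yaw 0.0137 [0.0565 0.0555 0.0555 0.0545 0.053  0.053  0.0535] [0.0655 0.065  0.0655 0.065  0.064  0.0625 0.063 ]
```

servo_tool --moves '[{"dx": -0.03,"dy": 0.04,"dz": 0.1,"wx": 0,"wy": 0,"wz": 0},{"dx": -0.02,"dy": 0.04,"dz": 0.1,"wx": 0,"wy": 0,"wz": 0},{"dx": -0.02,"dy": 0.04,"dz": 0.1,"wx": 0,"wy": 0,"wz": 0},{"dx": -0.02,"dy": 0.04,"dz": 0.1,"wx": 0,"wy": 0,"wz": 0},{"dx": -0.02,"dy": 0.03,"dz": 0.08,"wx": 0,"wy": 0,"wz": 0},{"dx": -0.02,"dy": 0,"dz": 0,"wx": 0,"wy": 0,"wz": 0},{"dx": 0,"dy": 0,"dz": 0,"wx": 0,"wy": 0,"wz": 0},{"dx": 0,"dy": 0,"dz": 0,"wx": 0,"wy": 0,"wz": 0}]'

```text
time: 47.9
tool_pos: [0.6012, 0.1884, 0.0758]
eef_rot: [-2.694, 1.557, -2.805]
ft_force: [-13.0, -1.5, 3.2]
finger_gap: 0.0
```

```bash
python3 chk.py sc24
```

```text
47.9 [0.6012 0.1884 0.0758] [-0.0882  0.1067] [-13.   -1.5   3.2]
up x0 0.0545 yaw 0.0005 | down x0 0.0646 yaw 0.0008 [0.0545 0.055  0.054  0.0545 0.0545 0.055  0.054 ] [0.0645 0.065  0.0645 0.065  0.064  0.0645 0.065 ]
```

servo_tool --moves '[{"dx": -0.02,"dy": 0.03,"dz": 0.1,"wx": 0,"wy": 0,"wz": 0},{"dx": -0.02,"dy": 0.03,"dz": 0.1,"wx": 0,"wy": 0,"wz": 0},{"dx": -0.01,"dy": 0.03,"dz": 0.08,"wx": 0,"wy": 0,"wz": 0},{"dx": 0,"dy": 0,"dz": 0,"wx": 0,"wy": 0,"wz": 0},{"dx": 0,"dy": 0,"dz": 0,"wx": 0,"wy": 0,"wz": 0},{"dx": 0,"dy": 0,"dz": 0,"wx": 0,"wy": 0,"wz": 0},{"dx": 0,"dy": 0,"dz": 0,"wx": 0,"wy": 0,"wz": 0},{"dx": 0,"dy": 0,"dz": 0,"wx": 0,"wy": 0,"wz": 0}]'

```text
time: 48.75
tool_pos: [0.6027, 0.1893, 0.0758]
eef_rot: [-2.74, 1.554, -2.851]
ft_force: [-15.2, -1.1, 2.4]
finger_gap: -0.0001
```

```bash
python3 chk.py sc25
```

```text
48.75 [0.6027 0.1893 0.0758] [-0.0868  0.1078] [-15.2  -1.1   2.4]
up x0 0.0550 yaw -0.0115 | down x0 0.0647 yaw -0.0100 [0.0545 0.0535 0.054  0.0545 0.055  0.056  0.0565] [0.0635 0.064  0.0645 0.0635 0.0655 0.066  0.065 ]
```

servo_tool --moves '[{"dx": 0,"dy": 0,"dz": -1.0,"wx": 0,"wy": 0,"wz": 0},{"dx": 0,"dy": 0,"dz": -1.6,"wx": 0,"wy": 0,"wz": 0},{"dx": 0,"dy": -4.4,"dz": 0,"wx": 0,"wy": 0,"wz": 0},{"dx": 0,"dy": -4.7,"dz": 0,"wx": 0,"wy": 0,"wz": 0},{"dx": 0.1,"dy": -4.7,"dz": 0,"wx": 0,"wy": 0,"wz": 0},{"dx": 0.1,"dy": -4.6,"dz": 0,"wx": 0,"wy": 0,"wz": 0},{"dx": 0,"dy": -4.0,"dz": 0.2,"wx": 0,"wy": 0,"wz": 0},{"dx": 0,"dy": 0,"dz": 0.4,"wx": 0,"wy": 0,"wz": 0}]'

```text
time: 49.6
tool_pos: [0.5643, -0.0399, 0.0753]
eef_rot: [-1.824, 1.562, -1.948]
ft_force: [0.7, -0.1, -0.3]
finger_gap: 0.0001
```

servo_tool --moves '[{"dx": 0,"dy": 0,"dz": 0.3,"wx": 0,"wy": 0,"wz": 0},{"dx": 0,"dy": 0,"dz": 0.2,"wx": 0,"wy": 0,"wz": 0},{"dx": 0,"dy": 0,"dz": 0.15,"wx": 0,"wy": 0,"wz": 0},{"dx": 0,"dy": 0,"dz": 0.15,"wx": 0,"wy": 0,"wz": 0},{"dx": 0,"dy": -0.02,"dz": 0.1,"wx": 0,"wy": 0,"wz": 0},{"dx": -0.03,"dy": -0.03,"dz": 0.1,"wx": 0,"wy": 0,"wz": 0},{"dx": -0.03,"dy": -0.03,"dz": 0.1,"wx": 0,"wy": 0,"wz": 0},{"dx": 0,"dy": 0,"dz": 0,"wx": 0,"wy": 0,"wz": 0}]'

```text
time: 50.4
tool_pos: [0.5756, -0.0314, 0.0763]
eef_rot: [2.856, 1.569, 2.744]
ft_force: [-2.0, 2.6, -0.6]
finger_gap: -0.0003
```

```bash
python3 chk.py sc26
```

```text
50.4 [ 0.5756 -0.0314  0.0763] [-0.0892 -0.1146] [-2.   2.6 -0.6]
up x0 0.0550 yaw -0.0115 | down x0 0.0647 yaw -0.0100 [0.0545 0.0535 0.054  0.0545 0.055  0.056  0.0565] [0.0635 0.064  0.0645 0.0635 0.0655 0.066  0.065 ]
```

servo_tool --moves '[{"dx": -0.02,"dy": -0.03,"dz": 0.12,"wx": 0,"wy": 0,"wz": 0},{"dx": -0.02,"dy": -0.03,"dz": 0.12,"wx": 0,"wy": 0,"wz": 0},{"dx": -0.02,"dy": -0.03,"dz": 0.12,"wx": 0,"wy": 0,"wz": 0},{"dx": -0.01,"dy": -0.03,"dz": 0.1,"wx": 0,"wy": 0,"wz": 0},{"dx": -0.01,"dy": -0.03,"dz": 0.1,"wx": 0,"wy": 0,"wz": 0},{"dx": 0,"dy": -0.03,"dz": 0.1,"wx": 0,"wy": 0,"wz": 0},{"dx": 0,"dy": 0,"dz": 0,"wx": 0,"wy": 0,"wz": 0},{"dx": 0,"dy": 0,"dz": 0,"wx": 0,"wy": 0,"wz": 0}]'

```text
time: 51.25
tool_pos: [0.5769, -0.0327, 0.0763]
eef_rot: [-3.126, 1.559, 3.046]
ft_force: [-12.2, 6.3, 3.6]
finger_gap: -0.0003
```

```bash
python3 chk.py sc27
```

```text
51.25 [ 0.5769 -0.0327  0.0763] [-0.0877 -0.1157] [-12.2   6.3   3.6]
up x0 0.0552 yaw -0.0042 | down x0 0.0650 yaw -0.0002 [0.0545 0.055  0.0555 0.0545 0.055  0.056  0.0555] [0.0645 0.065  0.0655 0.065  0.0655 0.0645 0.065 ]
```

servo_tool --moves '[{"dx": -0.02,"dy": -0.02,"dz": 0.1,"wx": 0,"wy": 0,"wz": 0},{"dx": 0,"dy": -0.02,"dz": 0.1,"wx": 0,"wy": 0,"wz": 0},{"dx": 0,"dy": 0,"dz": 0,"wx": 0,"wy": 0,"wz": 0},{"dx": 0,"dy": 0,"dz": -1.5,"wx": 0,"wy": 0,"wz": 0},{"dx": 0,"dy": 0,"dz": -1.8,"wx": 0,"wy": 0,"wz": 0},{"dx": 0,"dy": -4.2,"dz": 0,"wx": 0,"wy": 0,"wz": 0},{"dx": 0,"dy": -4.2,"dz": 0,"wx": 0,"wy": 0,"wz": 0},{"dx": 0,"dy": -4.2,"dz": 0,"wx": 0,"wy": 0,"wz": 0}]'

```text
time: 52.1
tool_pos: [0.5387, -0.1589, 0.078]
eef_rot: [-0.531, 1.568, -0.644]
ft_force: [0.3, -0.6, 0.3]
finger_gap: -0.0001
```

```bash
python3 chk.py sc28; python3 - <<'E'
from edge import *
im=cv2.imread('pics/sc28.png')[:,:,::-1].astype(int)
m=(im[...,0]>150)&(im[...,1]<60)&(im[...,2]<60); m[:,260:]=0;m[:140]=0;m[300:]=0
ys,xs=np.where(m); print(len(xs),xs.mean(),ys.mean(),(F.T@(onz(c,xs.mean(),ys.mean(),.05)[:2]-O)).round(4))
E
```

```text
52.1 [ 0.5387 -0.1589  0.078 ] [-0.1116 -0.2454] [ 0.3 -0.6  0.3]
up x0 0.0553 yaw 0.0093 | down x0 0.0649 yaw 0.0044 [0.0565 0.056  0.0555 0.056  0.055  0.055  0.054 ] [0.0655 0.065  0.0655 0.065  0.064  0.0645 0.065 ]
44 212.61363636363637 171.25 [-0.1804 -0.2029]
```

servo_tool --moves '[{"dx": 0,"dy": 0,"dz": -3.4,"wx": 0,"wy": 0,"wz": 0},{"dx": 0.3,"dy": 0,"dz": -3.5,"wx": 0,"wy": 0,"wz": 0},{"dx": 0.6,"dy": 0,"dz": 0,"wx": 0,"wy": 0,"wz": 0},{"dx": 0,"dy": 0.7,"dz": 0,"wx": 0,"wy": 0,"wz": 0},{"dx": 0,"dy": 0.7,"dz": 0,"wx": 0,"wy": 0,"wz": 0},{"dx": 0,"dy": 0.5,"dz": 0,"wx": 0,"wy": 0,"wz": 0},{"dx": 0,"dy": 0.5,"dz": 0,"wx": 0,"wy": 0,"wz": 0},{"dx": 0,"dy": 0.5,"dz": 0,"wx": 0,"wy": 0,"wz": 0}]'

```text
time: 52.95
tool_pos: [0.4727, -0.1201, 0.0686]
eef_rot: [-1.827, 1.57, -1.941]
ft_force: [-1.3, -2.1, -0.9]
finger_gap: 0.0
```

```bash
cat > kn.py <<'E'
import sys
from edge import *
s=telemetry.get_state(); t=s['tool_pos']; print(round(float(s['time']),2),t.round(4),(F.T@(t[:2]-O)).round(4),s['ft_force'].round(1))
im=grab('scene',sys.argv[1]+'.png').astype(int)
m=(im[...,0]>120)&(im[...,1]<60)&(im[...,2]<60); m[:,330:]=0;m[:130]=0;m[300:]=0;m[:,:190]=0
ys,xs=np.where(m); p=F.T@(onz(c,xs.mean(),ys.mean(),.05)[:2]-O); v=p-[-.0825,-.172]; print(len(xs),p.round(4),'ang',np.degrees(np.arctan2(v[1],v[0]))%360)
E
python3 kn.py k1
```

```text
52.95 [ 0.4727 -0.1201  0.0686] [-0.1815 -0.2142] [-1.3 -2.1 -0.9]
71 [-0.1815 -0.1925] ang 191.6995886912736
```

servo_tool --moves '[{"dx": 0,"dy": 1.0,"dz": -0.1,"wx": 0,"wy": 0,"wz": 0},{"dx": 0,"dy": 1.2,"dz": 0,"wx": 0,"wy": 0,"wz": 0},{"dx": 0,"dy": 1.2,"dz": 0.1,"wx": 0,"wy": 0,"wz": 0},{"dx": 0,"dy": 1.2,"dz": 0.3,"wx": 0,"wy": 0,"wz": 0},{"dx": 0,"dy": 1.2,"dz": 0.5,"wx": 0,"wy": 0,"wz": 0},{"dx": 0,"dy": 1.1,"dz": 0.6,"wx": 0,"wy": 0,"wz": 0},{"dx": 0,"dy": 1.1,"dz": 0.7,"wx": 0,"wy": 0,"wz": 0},{"dx": 0,"dy": 0.8,"dz": 0.6,"wx": 0,"wy": 0,"wz": 0}]'

```text
time: 53.8
tool_pos: [0.5106, -0.0345, 0.0687]
eef_rot: [0.781, 1.57, 0.668]
ft_force: [-0.9, -0.7, -0.4]
finger_gap: -0.0003
```

```bash
python3 kn.py k2
```

```text
53.8 [ 0.5106 -0.0345  0.0687] [-0.1534 -0.1249] [-0.9 -0.7 -0.4]
72 [-0.1565 -0.1034] ang 137.16729878058223
```

servo_tool --moves '[{"dx": 0,"dy": -0.4,"dz": -1.6,"wx": 0,"wy": 0,"wz": 0},{"dx": 0,"dy": 0,"dz": -1.8,"wx": 0,"wy": 0,"wz": 0},{"dx": 0,"dy": 1.4,"dz": 0,"wx": 0,"wy": 0,"wz": 0},{"dx": 0,"dy": 1.4,"dz": 0,"wx": 0,"wy": 0,"wz": 0},{"dx": 0,"dy": 0,"dz": 0.5,"wx": 0,"wy": 0,"wz": 0},{"dx": 0,"dy": 0,"dz": 0.5,"wx": 0,"wy": 0,"wz": 0},{"dx": 0,"dy": 0.1,"dz": 0.5,"wx": 0,"wy": 0,"wz": 0},{"dx": 0,"dy": 0.4,"dz": 0.7,"wx": 0,"wy": 0,"wz": 0}]'

```text
time: 54.65
tool_pos: [0.4989, -0.0051, 0.0683]
eef_rot: [2.875, 1.567, 2.762]
ft_force: [-3.8, 4.3, 1.8]
finger_gap: -0.0001
```

```bash
python3 kn.py k3
```

```text
54.65 [ 0.4989 -0.0051  0.0683] [-0.1683 -0.097 ] [-3.8  4.3  1.8]
70 [-0.1465 -0.0946] ang 129.58783917959752
```

servo_tool --moves '[{"dx": 0,"dy": 0.7,"dz": 0.9,"wx": 0,"wy": 0,"wz": 0},{"dx": 0,"dy": 0.6,"dz": 0.9,"wx": 0,"wy": 0,"wz": 0},{"dx": 0,"dy": 0.4,"dz": 0.9,"wx": 0,"wy": 0,"wz": 0},{"dx": 0,"dy": 0.3,"dz": 0.8,"wx": 0,"wy": 0,"wz": 0},{"dx": 0,"dy": 0.2,"dz": 0.6,"wx": 0,"wy": 0,"wz": 0},{"dx": 0,"dy": 0.1,"dz": 0.4,"wx": 0,"wy": 0,"wz": 0},{"dx": 0,"dy": 0,"dz": 0.2,"wx": 0,"wy": 0,"wz": 0},{"dx": 0,"dy": 0,"dz": 0,"wx": 0,"wy": 0,"wz": 0}]'

```text
time: 55.5
tool_pos: [0.5506, 0.0112, 0.0686]
eef_rot: [-0.771, 1.57, -0.885]
ft_force: [0.2, 0.2, -0.0]
finger_gap: -0.0001
```

```bash
python3 kn.py k4
```

```text
55.5 [0.5506 0.0112 0.0686] [-0.1188 -0.0751] [ 0.2  0.2 -0. ]
55 [-0.1016 -0.0729] ang 100.90562296567391
```

servo_tool --moves '[{"dx": 0,"dy": 0,"dz": 0.2,"wx": 0,"wy": 0,"wz": 0},{"dx": 0,"dy": 0,"dz": 0.15,"wx": 0,"wy": 0,"wz": 0},{"dx": 0,"dy": 0,"dz": 0.1,"wx": 0,"wy": 0,"wz": 0},{"dx": 0,"dy": 0,"dz": 0.1,"wx": 0,"wy": 0,"wz": 0},{"dx": 0,"dy": 0,"dz": 0.1,"wx": 0,"wy": 0,"wz": 0},{"dx": 0,"dy": 0,"dz": 0.1,"wx": 0,"wy": 0,"wz": 0},{"dx": 0,"dy": 0,"dz": 0.1,"wx": 0,"wy": 0,"wz": 0},{"dx": 0,"dy": 0,"dz": 0,"wx": 0,"wy": 0,"wz": 0}]'

```text
time: 56.35
tool_pos: [0.5547, 0.0113, 0.0684]
eef_rot: [-2.909, 1.564, -3.021]
ft_force: [-9.5, 1.9, 6.5]
finger_gap: 0.0001
```

```bash
python3 kn.py k5; python3 chk.py sc29;  python3 - <<'E'
import cv2
a=cv2.imread('pics/sc29.png')[145:310,165:395]
cv2.imwrite('pics/c6.png',cv2.resize(a,None,fx=3.4,fy=3.4,interpolation=cv2.INTER_CUBIC))
E
```

```text
56.35 [0.5547 0.0113 0.0684] [-0.1147 -0.0744] [-9.5  1.9  6.5]
45 [-0.0997 -0.0726] ang 99.83067253993063
56.4 [0.5548 0.0114 0.0684] [-0.1146 -0.0744] [-9.1  1.2  6.4]
up x0 0.0550 yaw 0.0038 | down x0 0.0650 yaw 0.0052 [0.0545 0.0555 0.0555 0.056  0.055  0.055  0.054 ] [0.0655 0.065  0.0655 0.066  0.064  0.0645 0.065 ]
```

View pics/c6.png

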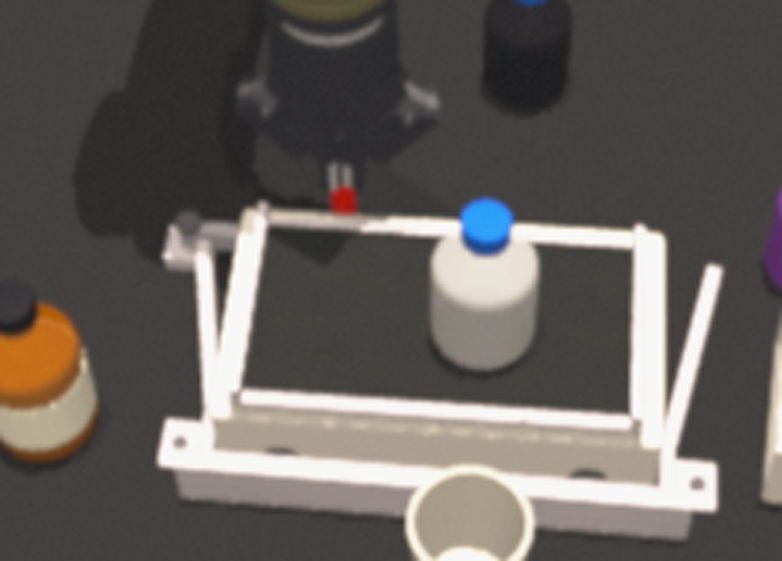

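The arm is against its stop: 9.5 N against 1 N of friction. The finger-to-wall distance also matches the shaker being home. The picture shows the knob at the fingertips (343, 200) in front of the shaker, the bottle standing, and the amber bottle and beaker in place. Backing off.

servo_tool --moves '[{"dx": 0,"dy": 0,"dz": -1.0,"wx": 0,"wy": 0,"wz": 0},{"dx": 0,"dy": 0,"dz": -2.0,"wx": 0,"wy": 0,"wz": 0},{"dx": 0,"dy": 0,"dz": -2.0,"wx": 0,"wy": 0,"wz": 0},{"dx": -3,"dy": 0,"dz": 0,"wx": 0,"wy": 0,"wz": 0},{"dx": -3,"dy": 0,"dz": 0,"wx": 0,"wy": 0,"wz": 0},{"dx": -2,"dy": 0,"dz": 0,"wx": 0,"wy": 0,"wz": 0},{"dx": 0,"dy": 0,"dz": 0,"wx": 0,"wy": 0,"wz": 0},{"dx": 0,"dy": 0,"dz": 0,"wx": 0,"wy": 0,"wz": 0}]'

```text
time: 57.25
tool_pos: [0.5095, 0.0162, 0.1487]
eef_rot: [0.057, 1.569, -0.057]
ft_force: [-0.3, -0.6, 0.1]
finger_gap: 0.0
```

```bash
python3 kn.py k6; python3 chk.py sc30;  python3 - <<'E'
import cv2
from h import *
grab('side','s30.png')
a=cv2.imread('pics/sc30.png')[130:330,150:430]; b=cv2.imread('pics/s30.png')[140:380,120:400]
cv2.imwrite('pics/m7.png',np.hstack([cv2.resize(a,(400,286)),cv2.resize(b,(400,286))]))
E
```

```text
57.25 [0.5095 0.0162 0.1487] [-0.1602 -0.0746] [-0.3 -0.6  0.1]
54 [-0.1009 -0.0732] ang 100.56791636002795
57.3 [0.5089 0.0162 0.1481] [-0.1607 -0.0748] [ 0.1 -0.8 -0.2]
up x0 0.0550 yaw 0.0038 | down x0 0.0650 yaw 0.0052 [0.0545 0.0555 0.0555 0.056  0.055  0.055  0.054 ] [0.0655 0.065  0.0655 0.066  0.064  0.0645 0.065 ]
```

View pics/m7.png

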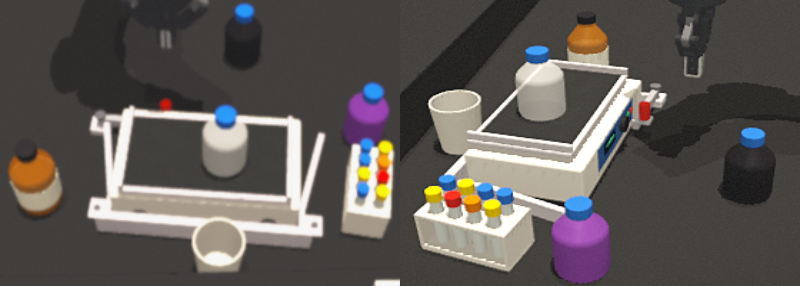

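The final view shows the latch across the near wall, the bottle upright, the other objects in place and the gripper clear.

```bash
python3 -c "
from workcell import manip; print(manip.hand_in())"
```

```text
the job is handed in; nothing more can be done
None
```

I walked the shaker home by pushing its left and right near corners in turn, swung the latch shut by its knob, backed the gripper off and handed in at about 57 s. The hand-in reports no verdict, so the checks below are my own measurements.

- **Shaker:** the camera put it about 1 mm past home and turned 0.005 rad. My tool-contact estimate was about 0.5 mm short. They disagree by roughly 1.5 mm, but both are inside the 3 mm short and 5 mm beyond limits. I did not get a clean sideways reading near the end, because a rail spoiled that measurement; sideways position rests on the rails' 2.5 mm clearance.
- **Latch:** it took 9.5 N at the knob against about 1 N of friction, so it was against its stop. The tool position put it at about 1.83 rad. The camera's cruder knob reading gave about 1.77 rad, only just above the 1.75 needed.
- **Forces:** the highest reading I saw was about 21 N, early on. Force was only reported at the end of each move, so brief peaks between readings were not seen.
- **Other objects:** the last pictures show the bottle upright on the platform, and the tube rack, amber bottle and beaker looking undisturbed. I did not measure their positions again. The gripper was touching nothing.

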